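Empty an instrument box and scrub its seal ledge

ROBOT

A 6-joint arm with a two-finger parallel gripper is mounted at the origin on a cart in front of the work surface, level with it; the furniture and walls round the work are solid. World frame = base frame: x ahead of the robot, y to its left, z up, the work surface at z = 0. Lengths are in mm, angles in degrees, forces in N, time in s.
With the tool pointing down it reaches from about 350 to 850 mm from the base axis. Payload 8.1 kg.
Tool frame: the origin (TCP) lies midway between the tips of the shut fingers; the grasp point (between the pads) lies 19 mm behind it (r.pinch_z is the distance from the TCP to the grasp point, in mm); z points along the fingers, y is the line along which they close (so a half turn about z gives the same grasp; the last joint's range is limited). The gripper opens to 85 mm and grips with 20 to 120 N. Pads are 22 mm wide; open, the fingers measure 114 mm over their backs; the gripper's body (76 mm by 85 mm) begins 54 mm behind the grasp point. The pads swing forward as they close: fully open they stand 13 mm farther back than shut.
Start: joints at [-79.034, 7.471, 85.268, -0, 87.261, -4.893], TCP at [163.988, -577.16, 231.292] pointing down, gripper open.
Joint ranges: [-169.43, 169.43], [-51.17, 129.36], [1.28, 143.12], [-76.62, 256.62], [0, 156.53], [-152.29, 152.29]. Speed limits (degrees/s): [136.94, 136.94, 159.86, 180, 180, 180].

INTERFACE

Orientations are given as [roll, pitch, yaw] about the fixed x, y, z axes, in that order (R = Rz(yaw) Ry(pitch) Rx(roll)).
In Python, from bench import sensors, optics, job, r gives the robot as it stands.
- The arm moves only by the tool play_rows, never from a script. Its argument "motion" is a list that holds one entry, the list of rows, each a list of 6 numbers: the shift along the tool's x, y, z in cm, then the turn, a rotation vector about the tool's x, y, z in degrees. In form: [[[x, y, z, ax, ay, az], ...]]. A call has 1 to 5 rows; each row is the pose to reach, as a shift and turn from the pose commanded when the call began, along the tool's axes at that moment; what a row does not reach only later rows make up. A row lasts 1/10 s, in which the tool goes at most 50 mm and 8.59 degrees, less where a joint would pass 70% of its speed; a pose out of reach is approached as far as the arm can. A call with a gripper value outside its range is refused whole. "jaw" is the opening, from 0 (shut) to 1 (fully open), set as the call begins (left out, the last holds). The fingers move at their own pace and stop on an object; "squeeze" is the grip in N (left out, the last holds). Time passes only in rows, so rows that repeat a pose let the fingers close. It gives the time, the measured TCP pose, the force, the opening and the grip force at its end, in the units of the state.
- sensors.sense(): the state, without advancing time (a new reading comes with each control period).
- optics.snapshot(name): name is "scene" or "top" or "wrist"; returns a dict with "pixels" (480x640x3 uint8, red, green, blue), "mtx" (3x3 intrinsics, pixels), "k1" (the pictures are not rectified: a ray, as slopes to the right and down, at radius r is drawn at 1 + k1 r^2 times it, then the intrinsics apply), "R" (3x3) and "t" (3): a world point X has camera coordinates R X + t; the wrist camera has in their place "T_tool_cam" (4x4, takes a point from camera to tool coordinates, whose origin is the TCP and whose axes are the flange's). Camera axes: x right, y down, z forward; pixel columns grow to the right and rows downward; lengths in mm; the calibration is good to about 2 mm. A picture is of the moment at which its call begins: read the wrist's pose just before it. There is no depth.
- job.hand_in(): hands the job in; it is judged then, once.
The state is a dict: "time": time; "joint_pos": joint angles; "qd": joint speeds; "joint_efforts": joint torques, N m; "tool_pos": TCP position; "tcp_rot": TCP orientation; "ft_force": force on the tool from outside, world axes, zero at the start; "wrist_torque": the same for the moment, N m; "finger_gap": finger opening in mm; "grip_force": force on a finger pad.
Only numpy, scipy, OpenCV 4.12 (cv2) and the standard library are available. Lean on these libraries where they do the work, as an engineer would, in place of code of your own. Each camera call takes 0.05 s, during which the arm holds its last target. There are 200 camera calls.

TASK

Clean the seal of the instrument box: swing its lid back past upright so that it stays open by itself, and stand every bur block from its pockets upright in the small low tray. Then take the sprung scrubber by its grip and scrub the flat front ledge of the box, where the lid seals, in one slow steady stroke from its left end to its right end and back again, pressing so that the springy pad stays about half pushed in. Finally stand the scrubber upright back in its dish and lower the empty box's lid shut gently without ever letting it slam; don't disturb the timer, the tape roll or the loose nail brush.

Things in the scene. Friction and masses are not known exactly. Their poses are not given: they have to be found in the camera images.
- box: fixed aluminium instrument box, 140 (x) x 204 (y) x 50 mm, origin under its centre, front to -x. Its front wall is a solid flat ledge 30 mm wide; the other walls are 4 mm thick. Three pockets, 56 (x) x 32 (y) mm, their floor 4 mm up, lie between grey pads 12 mm up; centres at x = +13, y = -58, 0, +58 mm. The hinged lid covers box and ledge
- ledge (a point): centre of the top face of the box's front ledge (50 mm above the worktop, 55 mm in front of the box's centre); axes as the box: the ledge runs 102 mm either way along y and is 30 mm wide in x; its left end, seen from the robot, is +y
- lid (a joint): lid angle: 0 shut, grows as the lid swings up and back, 1.57 upright, stop at 1.85. It weighs 250 g, turns freely and falls shut when let go before about 1.5, back against the stop when beyond
- lid_handle (a point): centre of the lid's handle: a black bar 40 mm long and 14 mm thick, parallel to the hinge (y), on a short central post; it lies 28 mm clear above the lid's outer face (bar centre), 122 mm from the hinge line along the lid and 34 mm off it, 18 mm from the lid's front edge. Gripped by its two end faces (fingers closing along y) it can turn between the pads
- lid_hinge (a point): middle of the hinge line, at the top of the box's rear edge, 50 mm above the worktop; the line runs along the box's y. The lid is 6 mm thick
- block0: bur block: aluminium block 44 (x) x 24 (y) x 38 mm with short bur heads standing out of its top (43 mm in all), 70 g, origin under its centre, z up; stands at the start in a pocket of the box. May be absent
- block1: bur block, as block0. May be absent
- block2: bur block, as block0. May be absent
- tray: small low perforated steel instrument tray standing alone at the right, loose, 500 g, outside 170 (x) x 88 (y) mm, walls 2 mm thick and 19 mm high, floor 2 mm up, origin under its centre (the larger tray farther left is not used)
- scrubber: scrubber: grey body 30 (x) x 52 (y) mm with an upright black grip 22 (x) x 50 (y) mm on it, 62 mm tall in all, 120 g; the grip is the part from 30 to 62 mm above the origin. Origin under the centre of the pad when the pad is out, z up. Stands in its dish at the start
- pad_face (a point): centre of the scrubber's working face, the underside of the white pad, 22 (x) x 44 (y) mm
- pad (a joint): how far the springy pad is pushed into the scrubber: 0 out, 0.010 m fully in; stiffness 600 N/m with 1.5 N preload (half in is 4.5 N)
- dish: fixed low steel dish, outside 62 (x) x 82 (y) mm, floor 3 mm up, rim 8 mm high and 3 mm thick, origin under its centre; home of the scrubber, whose long side lies along the dish's y
- timer: loose white kitchen timer with a blue dial, 52 x 68 x 66 mm, bystander
- indicator_tape: loose roll of beige tape, 96 mm across, 25 mm high, bystander
- nail_brush: loose purple nail brush, 30 x 86 x 22 mm, bystander; not the scrubber
Not all that is in view belongs to the job. What is shaped like the scrubber but green or red is not meant.

How it is judged:
By the outcome, as a careful person would: the job done as asked, in the order asked, and still so for the second after the job is handed in, with the robot touching nothing.
Of block0, block1, block2 only 2 to 3 are there at a start; the rules pass over those that are not, and their reading is None.
At some moment in a run one of tray may be knocked a few centimetres aside while the robot is not near it.
It also fails if it takes over 210 s, if anything falls off the work surface, if the arm or the gripper's body presses on something with over 40 N, if the wrist force passes 120 N, or if a joint passes its speed limit or range.

## Working session

There is one attempt and no reset: what is moved stays moved. The work goes in short steps, Python scripts to look and compute and a tool call to move; the robot and the scene stay as the last step left them, time stands still between calls to the robot, and variables do not carry over. Pictures are saved under pics/ and viewed, at most 14 in all, crops included, and the job is handed in when it is done.

Besides the shell and the picture viewer there is one more tool, called after "Request:" as name(argument=value, ...) on one line, values as JSON. play_rows: Moves the arm, as the interface text tells. Its arguments: {"type":"object","properties":{"motion":{"type":"array","items":{"type":"array","items":{"type":"array","items":{"type":"number"}}}},"jaw":{"type":"number"},"squeeze":{"type":"number"}},"required":["motion"]}

```bash
ls; mkdir -p pics; python3 - <<'E'
from bench import sensors, optics, r
import cv2
print(sensors.sense(), r.pinch_z)
for n in ("scene","top"):
    s=optics.snapshot(n); cv2.imwrite(f"pics/{n}0.png",s["pixels"][:,:,::-1]); print(n,s["mtx"],s["k1"],s["R"],s["t"])
E
```

```text
pics
{'time': 0.0, 'joint_pos': array([-7.90353772e+01,  7.51517544e+00,  8.53302188e+01,  9.79836619e-04,
        8.72619299e+01, -4.89119374e+00]), 'qd': array([-0.04543533,  0.00814882, -0.11915506, -0.04295399, -0.02896821,
       -0.0285676 ]), 'joint_efforts': array([-3.35264040e-04, -5.69392848e+01, -5.00558782e+01, -3.03600773e-04,
        1.47340778e-02, -2.10132106e-05]), 'tool_pos': array([ 163.87022926, -576.6081506 ,  230.23473271]), 'tcp_rot': array([-1.79893150e+02, -1.01259255e-02,  1.58557593e+01]), 'ft_force': array([ 0.38668898,  0.04580614, -1.34612673]), 'wrist_torque': array([-0.03801993, -0.03078903,  0.02927551]), 'grip_force': 0.0, 'finger_gap': 85.48230803566287} 18.700000000000003
scene [[529.85413013   0.         318.48134309]
 [  0.         529.85413013 233.0277435 ]
 [  0.           0.           1.        ]] 0.046012009364305405 [[ 0.62250368 -0.78237015 -0.0196496 ]
 [-0.37588328 -0.27686615 -0.88433981]
 [ 0.68644076  0.55789074 -0.46643006]] [-451.32410856  198.6700472  1047.01590662]
top [[486.9518268    0.         312.34001625]
 [  0.         486.9518268  245.48235901]
 [  0.           0.           1.        ]] -0.014234248728087907 [[ 0.02062332 -0.99964274  0.01700196]
 [-0.98457176 -0.02326207 -0.17342818]
 [ 0.17376173 -0.01316299 -0.98469975]] [-203.46563771  492.97560755 1192.75113553]
```

View pics/scene0.png

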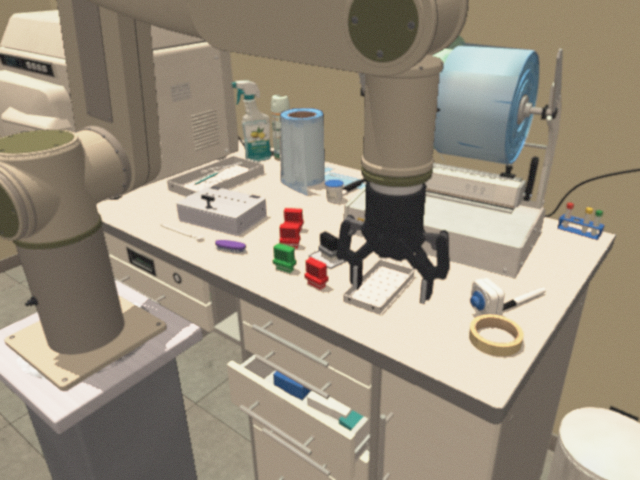

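View pics/top0.png

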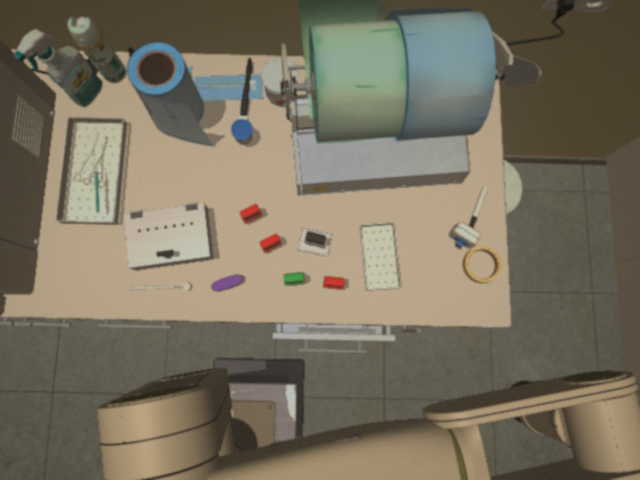

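Top view: the box is at (168,236). The white and black scrubber in its grey dish is at (316,241). The small tray is at (380,257), timer (465,235), tape (482,264), brush (228,283). Scrubber lookalikes are red at (250,213), (270,242) and (334,282) and green at (294,278). The black-grip one in the dish at (316,241) fits. I'll confirm it and measure in an enlarged crop.

```bash
cat > h.py <<'E'
import numpy as np, cv2
from scipy.spatial.transform import Rotation as Ro
from bench import sensors, optics, r
def tool():
    s=sensors.sense(); T=np.eye(4); T[:3,:3]=Ro.from_euler('xyz',s['tcp_rot'],degrees=True).as_matrix(); T[:3,3]=s['tool_pos']; return T
def cam(s,T=None):
    "camera pose in world: R_wc, origin"
    if 'R' in s: return s['R'].T, -s['R'].T@s['t']
    M=T@s['T_tool_cam']; return M[:3,:3],M[:3,3]
def ray(s,uv):
    p=np.array([(uv[0]-s['mtx'][0,2])/s['mtx'][0,0],(uv[1]-s['mtx'][1,2])/s['mtx'][1,1]]); q=p.copy()
    for _ in range(20): q=p/(1+s['k1']*(q@q))
    return np.array([*q,1])
def world(s,uv,z,T=None):
    R,o=cam(s,T); d=R@ray(s,uv); return o+d*(z-o[2])/d[2]
def pix(s,X,T=None):
    R,o=cam(s,T); c=R.T@(np.asarray(X,float)-o); q=c[:2]/c[2]; q=q*(1+s['k1']*(q@q))
    return q*[s['mtx'][0,0],s['mtx'][1,1]]+s['mtx'][:2,2]
def snap(name,fn=None):
    T=tool() if name=='wrist' else None
    s=optics.snapshot(name)
    if fn: cv2.imwrite(f'pics/{fn}.png',s['pixels'][:,:,::-1])
    return s,T
E
python3 - <<'E'
import cv2,numpy as np
im=cv2.imread('pics/top0.png')
def c(x,y,w,h,k): return cv2.resize(im[y:y+h,x:x+w],None,fx=k,fy=k,interpolation=cv2.INTER_CUBIC)
o=np.zeros((600,800,3),np.uint8)
o[:480,:600]=c(118,198,100,80,6)  # box
o[480:600,:200]=c(290,222,50,30,4)
o[:480,600:800]=c(355,215,50,120,4)
o[480:600,220:420]=c(290,265,50,30,4)
cv2.imwrite('pics/crop0.png',o)
E
```

```text
(no output)
```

View pics/crop0.png

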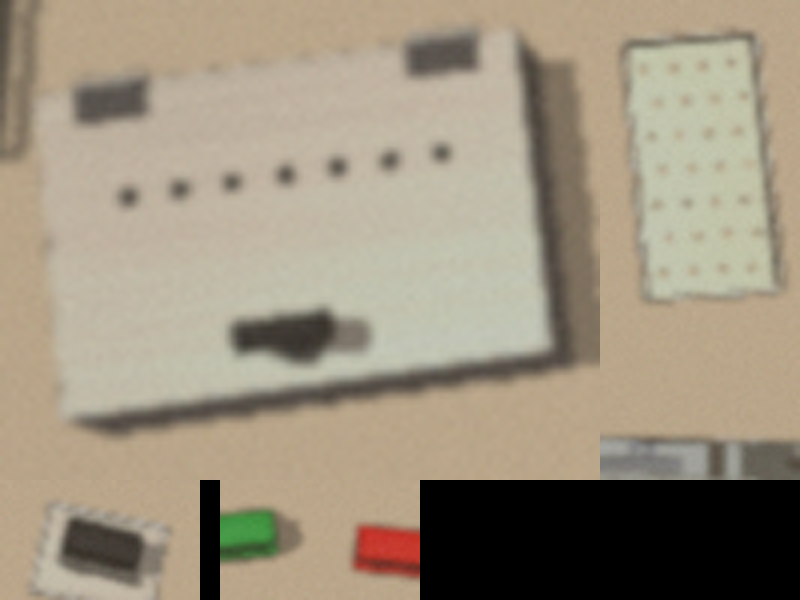

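The crop confirms the scrubber: black grip and white/grey body in the grey dish (the others are red or green). Box lid corners, handle and tray corners are also readable. I'm converting these to world positions.

```bash
python3 - <<'E'
from h import *
s,_=snap('top')
def m(n,uvs,z,k,ox,oy,cx,cy):
    P=np.array([world(s,((u-cx)/k+ox,(v-cy)/k+oy),z)[:2] for u,v in uvs])
    print(n,P.round(0).tolist(),'c',P.mean(0).round(1), 'edges',[np.round(np.linalg.norm(P[i]-P[i-1])) for i in range(len(P))], 'ang',[np.round(np.degrees(np.arctan2(*(P[i]-P[i-1])[::-1])),1) for i in range(len(P))])
m('lid',[(38,95),(516,32),(553,350),(65,415)],56,6,118,198,0,0)
m('handle',[(235,335),(330,322)],91,6,118,198,0,0)
m('tray',[(625,42),(752,35),(780,293),(645,300)],19,4,355,215,600,0)
m('grip',[(70,516),(146,528),(138,552),(62,542)],65,4,290,222,0,480)
m('dish',[(50,503),(168,523),(155,600),(33,590)],8,4,290,222,0,480)
for n,uv,z in [('timer',(465,235),30),('tape',(482,264),20),('brush',(228,283),15),('red1',(250,213),30),('red2',(270,242),30),('red3',(334,282),30),('green',(294,278),30)]: print(n,world(s,uv,z).round())
w,_=snap('wrist'); print(w['mtx'],w['k1'],w['T_tool_cam'].round(3))
E
```

```text
lid [[566.0, 286.0], [598.0, 86.0], [462.0, 63.0], [430.0, 263.0]] c [513.8 174.4] edges [np.float64(138.0), np.float64(203.0), np.float64(138.0), np.float64(203.0)] ang [np.float64(9.6), np.float64(-80.8), np.float64(-170.2), np.float64(99.1)]
handle [[460.0, 184.0], [466.0, 146.0]] c [462.8 165.4] edges [np.float64(38.0), np.float64(38.0)] ang [np.float64(99.3), np.float64(-80.7)]
tray [[558.0, -320.0], [565.0, -403.0], [396.0, -420.0], [389.0, -333.0]] c [ 477.1 -369.1] edges [np.float64(169.0), np.float64(84.0), np.float64(170.0), np.float64(87.0)] ang [np.float64(4.5), np.float64(-85.4), np.float64(-174.4), np.float64(94.2)]
grip [[530.0, -179.0], [524.0, -227.0], [508.0, -222.0], [514.0, -175.0]] c [ 519.1 -200.9] edges [np.float64(17.0), np.float64(48.0), np.float64(16.0), np.float64(48.0)] ang [np.float64(-15.5), np.float64(-97.8), np.float64(162.8), np.float64(83.7)]
dish [[551.0, -166.0], [539.0, -244.0], [488.0, -236.0], [492.0, -156.0]] c [ 517.4 -200.7] edges [np.float64(59.0), np.float64(79.0), np.float64(52.0), np.float64(80.0)] ang [np.float64(-9.4), np.float64(-98.4), np.float64(171.4), np.float64(86.6)]
timer [ 537. -589.   30.]
tape [ 463. -634.   20.]
brush [400.  21.  15.]
red1 [582. -29.  30.]
red2 [506. -84.  30.]
red3 [ 407. -250.   30.]
green [ 415. -148.   30.]
[[414.21277581   0.         321.50367551]
 [  0.         414.21277581 241.55272663]
 [  0.           0.           1.        ]] -0.06304317626964503 [[ 0.00000e+00 -9.54000e-01 -2.98000e-01  7.55960e+01]
 [ 1.00000e+00  0.00000e+00 -0.00000e+00  5.30000e-02]
 [ 0.00000e+00 -2.98000e-01  9.54000e-01 -1.43619e+02]
 [ 0.00000e+00  0.00000e+00  0.00000e+00  1.00000e+00]]
```

```bash
cat >> h.py <<'E'
def go(*wps):
    "print tool-axis shifts (cm) and turn (deg about tool axes) between successive (x,y,z,yaw) tool-down waypoints, starting from the state"
    T=tool(); R=T[:3,:3]; p=T[:3,3]
    print('at',p.round(1),Ro.from_matrix(R).as_euler('xyz',degrees=True).round(2))
    for w in wps:
        q=np.array(w[:3],float); R2=Ro.from_euler('xyz',[180,0,w[3]],degrees=True).as_matrix()
        print(w,'->',(R.T@(q-p)/10).round(2),Ro.from_matrix(R.T@R2).as_rotvec(degrees=True).round(1),'rows',int(np.ceil(np.linalg.norm(q-p)/50)))
        p,R=q,R2
BC=np.array([513.8,174.4]); BY=9.4
def box(x,y):
    a=np.radians(BY); return BC+np.array([[np.cos(a),-np.sin(a)],[np.sin(a),np.cos(a)]])@[x,y]
E
python3 -c "
from h import *
go((400,-420,250,15.86),(430,-200,250,15.86),(460,20,240,15.86),(462.5,166,180,15.86),(462.5,166,180,9.4))"
```

```text
at [ 163.9 -576.8  230.6] [-179.93   -0.     15.86]
(400, -420, 250, 15.86) -> [27.   -8.64 -1.92] [-0.1 -0.   0. ] rows 6
(430, -200, 250, 15.86) -> [  8.9  -20.34  -0.  ] [0. 0. 0.] rows 5
(460, 20, 240, 15.86) -> [  8.9  -20.34   1.  ] [0. 0. 0.] rows 5
(462.5, 166, 180, 15.86) -> [  4.23 -13.98   6.  ] [0. 0. 0.] rows 4
(462.5, 166, 180, 9.4) -> [0. 0. 0.] [-0.  -0.   6.5] rows 0
```

Request:
play_rows(motion=[[[4.6,-1.4,-0.4,0,0,0],[9.2,-2.8,-0.8,0,0,0],[13.8,-4.2,-1.2,0,0,0],[18.4,-5.7,-1.6,0,0,0],[23,-7.2,-2,0,0,0]]], jaw=0.85)

```text
time: 0.7
tool_pos: [366.8, -443.7, 251.3]
tcp_rot: [-180.0, 0.0, 15.8]
ft_force: [1.2, 0.0, 0.3]
finger_gap: 72.7
grip_force: 0.0
```

Request:
play_rows(motion=[[[2.5,-4,0,0,0,0],[5,-8,0,0,0,0],[7.5,-12,0,0,0,0],[10,-16,0,0,0,0],[12.5,-20,0,0,0,0]]])

```text
time: 1.2
tool_pos: [431.2, -216.6, 251.2]
tcp_rot: [-180.0, -0.0, 15.8]
ft_force: [0.7, 0.8, -0.0]
finger_gap: 72.0
grip_force: 0.0
```

Request:
play_rows(motion=[[[1.8,-4.2,0,0,0,0],[3.6,-8.4,0,0,0,0],[5.4,-12.6,0,0,0,0],[7.2,-16.8,0,0,0,0],[9,-21,0,0,0,0]]])

```text
time: 1.7
tool_pos: [460.1, 9.9, 251.4]
tcp_rot: [180.0, -0.0, 15.9]
ft_force: [0.8, -1.0, 0.2]
finger_gap: 72.6
grip_force: 0.0
```

```bash
python3 -c "
from h import *
go((440,160,190,9.4),(462.5,166,130,9.4))"
```

```text
at [460.1   9.9 251.4] [ 1.7999e+02 -2.0000e-02  1.5850e+01]
(440, 160, 190, 9.4) -> [  2.16 -14.99   6.14] [ 0.  -0.   6.5] rows 4
(462.5, 166, 130, 9.4) -> [ 2.32 -0.22  6.  ] [0. 0. 0.] rows 2
```

Works well. Next is above the handle, then a look with the wrist camera.

Request:
play_rows(motion=[[[0.8,-3.7,1.5,0,0,1.7],[1.7,-7.5,3,0,0,3.3],[3,-11.5,4.5,0,0,5],[4.5,-15,6,0,0,6.5],[4.5,-15,6,0,0,6.5]]])

```text
time: 2.2
tool_pos: [460.8, 168.3, 188.6]
tcp_rot: [-179.9, 0.2, 9.5]
ft_force: [-1.0, -1.2, -0.3]
finger_gap: 72.5
grip_force: 0.0
```

```bash
python3 - <<'E'
from h import *
s,T=snap('wrist','w1'); go((*box(-52,0),150,9.4))
im=s['pixels'][:,:,::-1].copy()
for p in ([*box(-52,20),84],[*box(-52,-20),84],[*box(-70,102),56],[*box(-70,-102),56],[*box(70,102),56],[*box(70,-102),56]):
    u=pix(s,p,T); print(u.round()); cv2.drawMarker(im,tuple(int(v) for v in u),(0,0,255),0,12,1)
cv2.imwrite('pics/w1m.png',im)
E
```

```text
at [461.4 166.4 189.7] [1.80e+02 1.70e-01 9.57e+00]
(np.float64(462.4982475964375), np.float64(165.90704996343564), 150, 9.4) -> [0.11 0.06 3.97] [0.  0.2 0.2] rows 1
[294. 236.]
[358. 236.]
[181. 248.]
[469. 249.]
[161.  33.]
[492.  34.]
```

View pics/w1m.png

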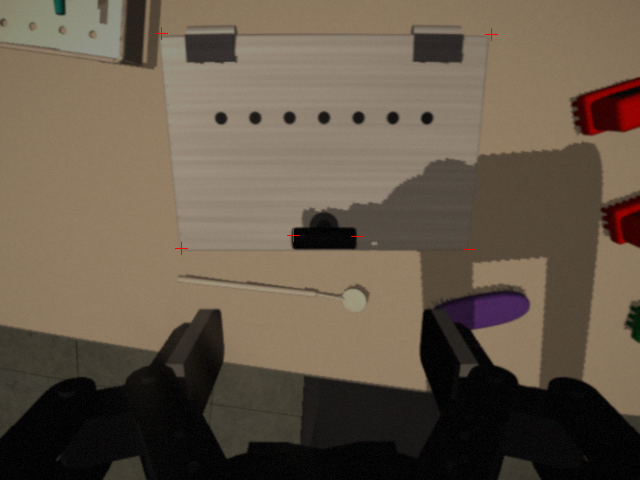

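The markers sit on the lid corners and the handle ends at (294,236) and (358,236), so the box pose is good. Descending and gripping the handle.

Request:
play_rows(motion=[[[0.1,0.1,4,0,0,0.1],[0.1,0.1,8,0,0,0.1],[0.1,0.1,11,0,0,0.1],[0.1,0.1,12.4,0,0,0.1],[0.1,0.1,12.4,0,0,0.1]]])

```text
time: 2.75
tool_pos: [462.4, 162.7, 65.7]
tcp_rot: [180.0, 0.2, 9.2]
ft_force: [-0.3, -1.0, -0.1]
finger_gap: 72.4
grip_force: 0.0
```

Request:
play_rows(motion=[[[0,0,0,0,0,0],[0,0,0,0,0,0],[0,0,0,0,0,0],[0,0,0,0,0,0],[0,0,0,0,0,0]]], jaw=0, squeeze=35)

```text
time: 3.25
tool_pos: [465.0, 168.1, 70.8]
tcp_rot: [-179.6, -0.3, 9.3]
ft_force: [-8.1, 18.2, 10.6]
finger_gap: 39.1
grip_force: 36.2
```

```bash
python3 - <<'E'
from h import *
s=sensors.sense(); print(s['tool_pos'],s['tcp_rot'],s['finger_gap'],s['grip_force'],s['ft_force'])
p=s['tool_pos']; 
# arc: shift relative to theta=0, tool x (=box x), tool z
L=np.hypot(122,34); a0=np.arctan2(34,122)
for d in range(0,106,5):
    a=a0+np.radians(d); print(d, round((-L*np.cos(a)+122)/10,2), round(-(L*np.sin(a)-34)/10,2), end=' | ')
E
```

```text
[464.96629481 168.06836501  70.84411587] [-179.61351959   -0.25128591    9.30257287] 39.146015313912095 36.16486519575119 [-8.06498326 18.16184019 10.60261435]
0 0.0 -0.0 | 5 0.34 -1.05 | 10 0.78 -2.07 | 15 1.3 -3.04 | 20 1.9 -3.97 | 25 2.58 -4.84 | 30 3.33 -5.64 | 35 4.16 -6.38 | 40 5.04 -7.05 | 45 5.98 -7.63 | 50 6.96 -8.13 | 55 7.99 -8.54 | 60 9.04 -8.87 | 65 10.13 -9.09 | 70 11.22 -9.23 | 75 12.33 -9.26 | 80 13.43 -9.21 | 85 14.52 -9.05 | 90 15.6 -8.8 | 95 16.65 -8.46 | 100 17.67 -8.02 | 105 18.64 -7.5 |
```

Request:
play_rows(motion=[[[0.4,-0.1,-1.1,0,0,0],[0.9,-0.2,-2.2,0,0,0],[1.4,-0.3,-3.2,0,0,0],[2.0,-0.3,-4.2,0,0,0],[2.7,-0.3,-5.1,0,0,0]]])

```text
time: 3.75
tool_pos: [490.8, 172.5, 120.0]
tcp_rot: [-179.9, -0.1, 9.3]
ft_force: [3.2, 7.0, -8.9]
finger_gap: 39.0
grip_force: 36.1
```

Request:
play_rows(motion=[[[0.75,0,-0.8,0,0,0],[1.58,0,-1.54,0,0,0],[2.46,0,-2.21,0,0,0],[3.4,0,-2.79,0,0,0],[4.38,0,-3.29,0,0,0]]])

```text
time: 4.25
tool_pos: [533.2, 179.7, 152.3]
tcp_rot: [-179.9, -0.0, 9.3]
ft_force: [-1.8, 6.9, -5.3]
finger_gap: 38.9
grip_force: 35.8
```

Request:
play_rows(motion=[[[1.03,-0.1,-0.41,0,0,0],[2.08,-0.1,-0.74,0,0,0],[3.17,-0.1,-0.96,0,0,0],[4.26,-0.1,-1.1,0,0,0],[5.37,-0.1,-1.13,0,0,0]]])

```text
time: 4.75
tool_pos: [586.4, 188.6, 164.0]
tcp_rot: [-179.9, -0.0, 9.3]
ft_force: [-3.1, 3.5, -2.0]
finger_gap: 38.7
grip_force: 35.3
```

Request:
play_rows(motion=[[[1.1,0,0.05,0,0,0],[2.19,0,0.21,0,0,0],[3.27,0,0.46,0,0,0],[3.9,0,0.66,0,0,0],[4.53,0,0.87,0,0,0]]])

```text
time: 5.25
tool_pos: [631.7, 196.3, 155.9]
tcp_rot: [-179.9, -0.1, 9.3]
ft_force: [-0.5, 5.5, 2.2]
finger_gap: 38.6
grip_force: 34.9
```

Request:
play_rows(motion=[[[0.4,0,0.17,0,0,0],[0.8,0,0.36,0,0,0],[1.2,0,0.56,0,0,0],[1.2,0,0.56,0,0,0],[1.2,0,0.56,0,0,0]]])

```text
time: 5.75
tool_pos: [643.7, 198.3, 150.6]
tcp_rot: [-179.9, -0.2, 9.3]
ft_force: [-0.5, 5.9, 4.1]
finger_gap: 38.8
grip_force: 34.9
```

Request:
play_rows(motion=[[[0,0,0,0,0,0],[0,0,0,0,0,0],[0,0,0,0,0,0],[0,0,0,0,0,0]]], jaw=0.85)

```text
time: 6.15
tool_pos: [642.7, 196.8, 148.4]
tcp_rot: [180.0, -0.0, 9.2]
ft_force: [1.0, 0.2, 0.6]
finger_gap: 72.4
grip_force: 0.0
```

Request:
play_rows(motion=[[[0,0,-3,0,0,0],[0,0,-7,0,0,0],[0,0,-12,0,0,0],[0,0,-14,0,0,0]]])

```text
time: 6.55
tool_pos: [644.2, 197.2, 294.8]
tcp_rot: [-180.0, -0.4, 9.2]
ft_force: [0.5, -0.2, 0.4]
finger_gap: 72.6
grip_force: 0.0
```

Request:
play_rows(motion=[[[-4.5,0,0,0,0,-8.5],[-9,0,0,0,0,-17],[-13.5,0,0,0,0,-25.5],[-18,0,0,0,0,-34],[-22,0,0,0,0,-42.5]]])

```text
time: 7.05
tool_pos: [423.5, 161.2, 288.0]
tcp_rot: [180.0, 0.0, 52.1]
ft_force: [-0.0, -0.2, 1.1]
finger_gap: 72.8
grip_force: 0.0
```

Request:
play_rows(motion=[[[0,0,0,0,0,-8.5],[0,0,0,0,0,-17],[0,0,0,0,0,-25.5],[0,0,0,0,0,-34],[0,0,0,0,0,-42.5]]])

```text
time: 7.55
tool_pos: [425.4, 161.5, 288.4]
tcp_rot: [180.0, 0.0, 94.6]
ft_force: [0.7, 0.6, 0.1]
finger_gap: 72.6
grip_force: 0.0
```

Request:
play_rows(motion=[[[0,0,0,0,0,-8.5],[0,0,0,0,0,-17],[0,0,0,0,0,-25.5],[0,0,0,0,0,-34],[0,0,0,0,0,-42.5]]])

```text
time: 8.05
tool_pos: [425.4, 161.5, 288.3]
tcp_rot: [180.0, 0.0, 137.1]
ft_force: [0.1, 1.1, 0.4]
finger_gap: 72.3
grip_force: 0.0
```

Request:
play_rows(motion=[[[0,0,0,0,0,-8.5],[0,0,0,0,0,-17],[0,0,0,0,0,-25.5],[0,0,0,0,0,-34],[0,0,0,0,0,-42.5]]])

```text
time: 8.55
tool_pos: [425.4, 161.5, 288.3]
tcp_rot: [-180.0, 0.0, 179.6]
ft_force: [-0.4, 0.6, -0.8]
finger_gap: 72.6
grip_force: 0.0
```

```bash
python3 - <<'E'
from h import *
snap('wrist','w2'); go((*box(13,0),180,189.4))
E
```

```text
at [425.4 161.5 288.3] [-1.7999e+02  1.0000e-02 -1.7985e+02]
(np.float64(526.6254381008905), np.float64(176.5232375091411), 180, 189.4) -> [-10.12   1.48  10.83] [-0.   0.  -9.3] rows 3
```

View pics/w2.png

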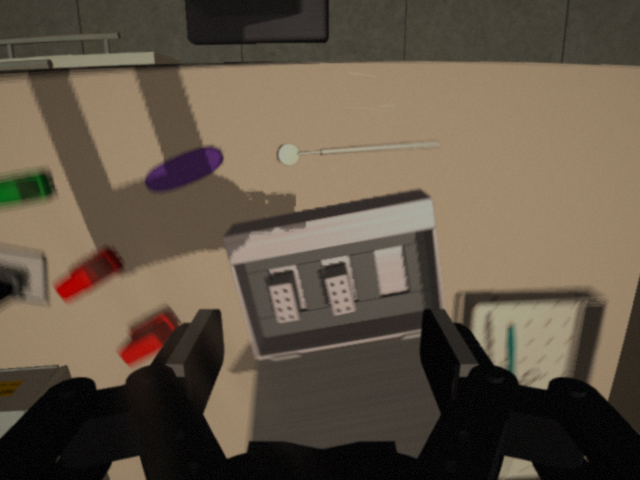

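The lid stays open. Blocks stand in two pockets, at (285,297) and (340,290); the third pocket at (391,270) is empty. Crop for exact block positions.

```bash
sed -i 's/513.8,174.4/513.6,175.8/' h.py; python3 - <<'E'
import cv2
im=cv2.imread('pics/w2.png'); x,y=225,185
cv2.imwrite('pics/c2.png',cv2.resize(im[y:y+175,x:x+225],None,fx=3.4,fy=3.4,interpolation=cv2.INTER_CUBIC))
from h import *
s,T=snap('wrist')
for n,p in {'flCorner':[*box(-70,102),50],'frCorner':[*box(-70,-102),50],'b-58':[*box(13,-58),42],'b0':[*box(13,0),42]}.items():
    u=pix(s,p,T); print(n,((u-[x,y])*3.4).round())
E
```

```text
flCorner [702.  55.]
frCorner [-16. 169.]
b-58 [194. 397.]
b0 [382. 369.]
```

View pics/c2.png

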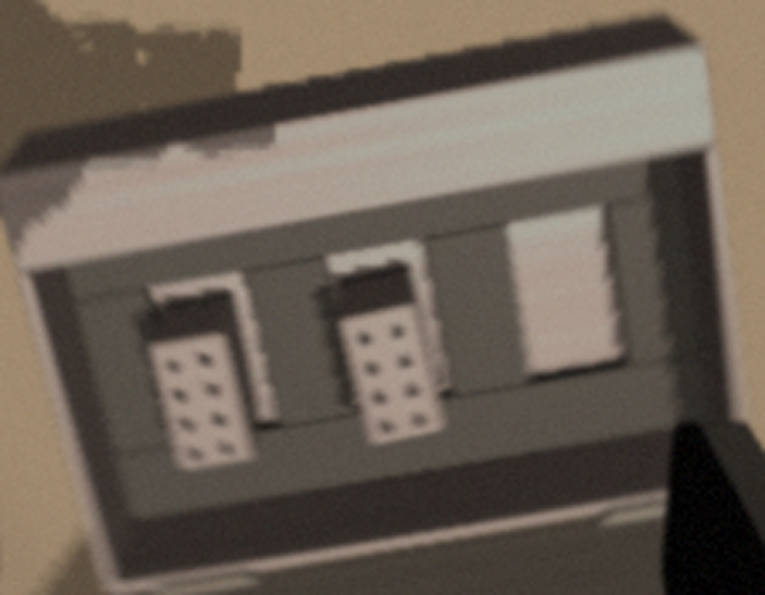

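```bash
python3 - <<'E'
from h import *
a=box(13,-58)+[1,2]; b=box(13,0)+[1,2]; print(a,b)
go((*a,110,189.5),(*a,14,189.5),(*a,150,189.5),(480,-100,180,185),(477,-369,180,185))
E
```

```text
[536.89834391 122.70205214] [527.4254381  179.92323751]
at [425.4 161.5 288.3] [-1.8000e+02  1.0000e-02  1.7939e+02]
(np.float64(536.8983439109047), np.float64(122.70205213593688), 110, 189.5) -> [-11.18  -3.76  17.83] [ -0.    0.  -10.1] rows 5
(np.float64(536.8983439109047), np.float64(122.70205213593688), 14, 189.5) -> [ 0.  -0.   9.6] [0. 0. 0.] rows 2
(np.float64(536.8983439109047), np.float64(122.70205213593688), 150, 189.5) -> [  0.    0.  -13.6] [0. 0. 0.] rows 3
(480, -100, 180, 185) -> [  9.29 -21.03  -3.  ] [-0.  -0.   4.5] rows 5
(477, -369, 180, 185) -> [  2.64 -26.77  -0.  ] [0. 0. 0.] rows 6
```

Request:
play_rows(motion=[[[-2.8,-0.9,3.6,0,0,-2.5],[-5.6,-1.9,7.2,0,0,-5],[-8.4,-2.8,11,0,0,-7.5],[-11.2,-3.8,14.4,0,0,-10],[-11.2,-3.8,17.8,0,0,-10]]], jaw=0.48)

```text
time: 9.15
tool_pos: [539.4, 120.6, 108.8]
tcp_rot: [-180.0, 0.1, -171.1]
ft_force: [-0.2, 0.2, 0.5]
finger_gap: 40.9
grip_force: 0.0
```

```bash
python3 - <<'E'
from h import *
a=box(13,-58)+[1,2]
go((*a,14,189.5)); print(sensors.sense()['finger_gap'])
s,T=snap('wrist'); x,y=100,100
u=[pix(s,[*box(13+i,-58+j)+[1,2],42],T) for i,j in ((-22,-12),(22,-12),(22,12),(-22,12))]
im=s['pixels'][:,:,::-1].copy()
cv2.polylines(im,[np.int32(u)],True,(0,0,255),1)
cv2.imwrite('pics/w3.png',im)
E
```

```text
at [539.4 120.6 108.8] [-1.7996e+02  8.0000e-02 -1.7106e+02]
(np.float64(536.8983439109047), np.float64(122.70205213593688), 14, 189.5) -> [0.23 0.25 9.48] [-0.   0.1 -0.6] rows 2
40.918145498891235
```

View pics/w3.png

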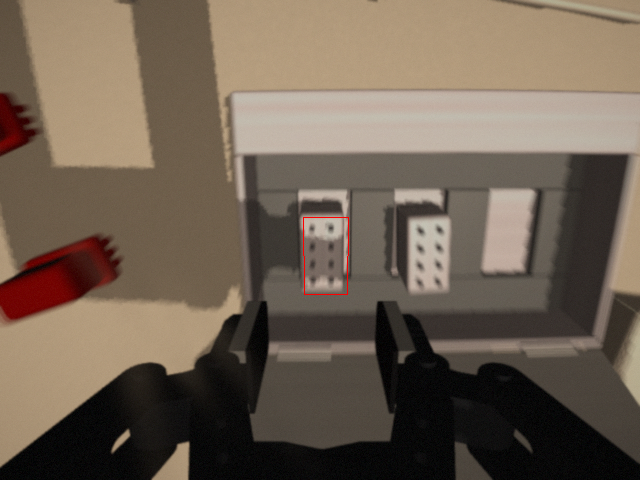

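The predicted outline fits the block top at (324,254). Descending to grip it.

Request:
play_rows(motion=[[[0.1,0.1,3.2,0,0,-0.3],[0.2,0.2,6.4,0,0,-0.3],[0.2,0.2,8.5,0,0,-0.3],[0.2,0.2,9.5,0,0,-0.3],[0.2,0.2,9.5,0,0,-0.3]]])

```text
time: 9.7
tool_pos: [533.5, 123.8, 14.5]
tcp_rot: [180.0, -0.1, -170.6]
ft_force: [0.5, -0.2, -0.3]
finger_gap: 41.2
grip_force: 0.0
```

Request:
play_rows(motion=[[[0,0,0,0,0,0],[0,0,0,0,0,0],[0,0,0,0,0,0],[0,0,0,0,0,0]]], jaw=0, squeeze=35)

```text
time: 10.1
tool_pos: [536.1, 124.1, 17.1]
tcp_rot: [-180.0, 0.2, -170.5]
ft_force: [-1.4, 0.9, 6.9]
finger_gap: 23.2
grip_force: 35.3
```

Request:
play_rows(motion=[[[0,0,-2,0,0,0],[0,0,-5,0,0,0],[0,0,-9,0,0,0],[0,0,-13,0,0,0],[0,0,-15,0,0,0]]])

```text
time: 10.6
tool_pos: [536.5, 124.1, 170.1]
tcp_rot: [-180.0, 0.3, -170.5]
ft_force: [1.2, -0.7, -0.7]
finger_gap: 23.8
grip_force: 34.4
```

```bash
python3 - <<'E'
from h import *
go((500,-60,180,185),(470,-300,180,185)); print(sensors.sense()['finger_gap'],sensors.sense()['grip_force'])
E
```

```text
at [536.5 124.1 170.1] [-179.99    0.35 -170.45]
(500, -60, 180, 185) -> [  6.65 -17.55  -1.02] [0.  0.3 4.5] rows 4
(470, -300, 180, 185) -> [  5.08 -23.65  -0.  ] [0. 0. 0.] rows 5
23.764302720082707 34.37587559223175
```

Request:
play_rows(motion=[[[1.7,-4.4,-0.2,0,0,1.1],[3.4,-8.8,-0.5,0,0,2.2],[5,-13.2,-0.8,0,0,3.4],[6.7,-17.5,-1,0,0,4.5],[6.7,-17.5,-1,0,0,4.5]]])

```text
time: 11.1
tool_pos: [496.9, -64.8, 176.2]
tcp_rot: [-179.9, 0.1, -175.3]
ft_force: [0.6, 0.9, -1.4]
finger_gap: 23.6
grip_force: 34.7
```

Request:
play_rows(motion=[[[1,-4.7,-0.5,0,0,0],[2,-9.4,-1,0,0,0],[3,-14.1,-1.5,0,0,0],[4,-18.8,-2,0,0,0],[5,-23,-2,0,0,0]]])

```text
time: 11.6
tool_pos: [468.3, -295.4, 196.6]
tcp_rot: [-179.9, 0.1, -175.0]
ft_force: [1.1, 1.2, -0.1]
finger_gap: 23.2
grip_force: 34.8
```

Request:
play_rows(motion=[[[0,-2,0,0,0,0],[0,-3.5,0,0,0,0],[0,-5,0,0,0,0],[0,-5,0,0,0,0]]])

```text
time: 12.0
tool_pos: [472.8, -343.9, 195.1]
tcp_rot: [-180.0, -0.0, -175.0]
ft_force: [-0.8, 0.8, -0.5]
finger_gap: 23.5
grip_force: 34.9
```

```bash
python3 - <<'E'
from h import *
s,T=snap('wrist','w4'); print(T[:3,3])
im=s['pixels'][:,:,::-1].copy()
a=np.radians(5)
Q=[pix(s,[477.1+i*np.cos(a)-j*np.sin(a),-369.1+i*np.sin(a)+j*np.cos(a),19],T) for i,j in ((85,44),(-85,44),(-85,-44),(85,-44))]
cv2.polylines(im,[np.int32(Q)],True,(0,0,255),1); cv2.imwrite('pics/w4m.png',im)
E
```

```text
[ 472.83307219 -343.9394577   195.10672309]
```

View pics/w4m.png

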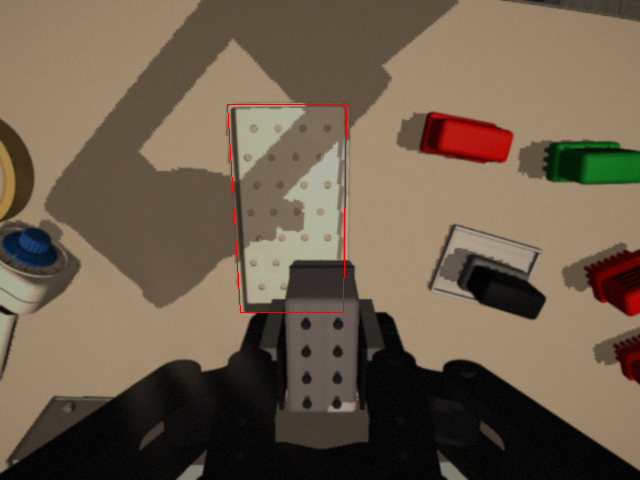

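The tray outline prediction fits (tray at 232–345, 105–312) and it hasn't moved. Placing the first block at local x +40.

```bash
python3 - <<'E'
from h import *
go((517,-364.5,70,185),(517,-364.5,16,185))
E
```

```text
at [ 472.8 -342.9  195. ] [ 1.7997e+02 -1.0000e-02 -1.7494e+02]
(517, -364.5, 70, 185) -> [-4.21 -2.55 12.5 ] [ 0.  -0.   0.1] rows 3
(517, -364.5, 16, 185) -> [ 0.  -0.   5.4] [0. 0. 0.] rows 2
```

Request:
play_rows(motion=[[[-1.4,-0.8,3.5,0,0,0],[-2.8,-1.7,7,0,0,0],[-4.2,-2.5,10.5,0,0,0],[-4.2,-2.5,12.5,0,0,0],[-4.2,-2.5,14,0,0,0]]])

```text
time: 12.55
tool_pos: [516.3, -362.1, 52.7]
tcp_rot: [179.9, -0.1, -174.8]
ft_force: [0.6, 0.4, -0.9]
finger_gap: 23.8
grip_force: 34.8
```

Request:
play_rows(motion=[[[0,0,1.5,0,0,0],[0,0,2.7,0,0,0],[0,0,3.5,0,0,0],[0,0,3.8,0,0,0],[0,0,3.9,0,0,0]]])

```text
time: 13.05
tool_pos: [516.7, -364.5, 16.4]
tcp_rot: [-180.0, 0.0, -174.9]
ft_force: [-0.7, -0.0, -1.1]
finger_gap: 23.2
grip_force: 34.8
```

```bash
python3 - <<'E'
from h import *
go((517,-364.5,16,185)); print(sensors.sense()['ft_force'])
E
```

```text
at [ 516.7 -364.5   16.4] [-1.7998e+02  2.0000e-02 -1.7495e+02]
(517, -364.5, 16, 185) -> [-0.03 -0.    0.04] [-0.   0.   0.1] rows 1
[-0.73726991 -0.01891027 -1.13699119]
```

Request:
play_rows(motion=[[[0,0,0.1,0,0,0],[0,0,0.18,0,0,0],[0,0,0.18,0,0,0]]])

```text
time: 13.35
tool_pos: [517.0, -364.8, 15.1]
tcp_rot: [-179.9, 0.1, -174.9]
ft_force: [0.2, -0.3, 1.4]
finger_gap: 23.4
grip_force: 35.0
```

Request:
play_rows(motion=[[[0,0,0,0,0,0],[0,0,0,0,0,0],[0,0,0,0,0,0]]], jaw=0.48)

```text
time: 13.65
tool_pos: [516.6, -364.3, 14.5]
tcp_rot: [180.0, 0.0, -174.9]
ft_force: [-0.1, -0.1, -0.7]
finger_gap: 40.7
grip_force: 0.0
```

Request:
play_rows(motion=[[[0,0,-3,0,0,0],[0,0,-7,0,0,0],[0,0,-11,0,0,0],[0,0,-15,0,0,0],[0,0,-16,0,0,0]]])

```text
time: 14.15
tool_pos: [518.9, -366.2, 181.1]
tcp_rot: [-179.6, 0.4, -174.9]
ft_force: [0.3, 0.8, 0.1]
finger_gap: 41.2
grip_force: 0.0
```

```bash
python3 - <<'E'
from h import *
b=box(13,0)+[1,2]
go((515,-170,180,185),(515,60,180,189.5),(*b,100,189.5),(*b,14,189.5))
snap('top','top2')
E
```

```text
at [ 518.9 -366.2  181.1] [-179.64    0.37 -174.94]
(515, -170, 180, 185) -> [-1.350e+00  1.958e+01 -1.000e-02] [-0.4  0.4  0.1] rows 4
(515, 60, 180, 189.5) -> [-2.   22.91  0.  ] [ 0.   0.  -4.5] rows 5
(np.float64(527.4254381008906), np.float64(179.9232375091411), 100, 189.5) -> [-3.2  11.62  8.  ] [0. 0. 0.] rows 3
(np.float64(527.4254381008906), np.float64(179.9232375091411), 14, 189.5) -> [ 0.  -0.   8.6] [0. 0. 0.] rows 2
```

Request:
play_rows(motion=[[[-0.3,4.8,0,0,0,0],[-0.7,9.7,0,0,0,0],[-1,14.6,0,0,0,0],[-1.4,19.4,0,0,0,0]]])

```text
time: 14.6
tool_pos: [512.1, -167.8, 172.4]
tcp_rot: [179.9, -0.1, -175.0]
ft_force: [0.6, 0.5, -0.8]
finger_gap: 40.8
grip_force: 0.0
```

Request:
play_rows(motion=[[[-0.4,4.6,0,0,0,-0.9],[-0.8,9.2,0,0,0,-1.8],[-1.2,13.8,0,0,0,-2.7],[-1.6,18.4,0,0,0,-3.6],[-2,23,0,0,0,-4.5]]])

```text
time: 15.1
tool_pos: [511.8, 62.8, 172.7]
tcp_rot: [180.0, -0.1, -170.4]
ft_force: [0.7, -0.1, -0.4]
finger_gap: 41.0
grip_force: 0.0
```

Request:
play_rows(motion=[[[-0.8,3.8,0,0,0,0],[-1.6,7.6,2,0,0,0],[-3.2,11.6,5,0,0,0],[-3.2,11.6,7.5,0,0,0],[-3.2,11.6,7.5,0,0,0]]])

```text
time: 15.6
tool_pos: [520.9, 180.9, 93.2]
tcp_rot: [-180.0, -0.6, -170.3]
ft_force: [-0.8, -0.8, -0.7]
finger_gap: 41.1
grip_force: 0.0
```

```bash
python3 - <<'E'
from h import *
b=box(13,0)+[1,2]
go((*b,14,189.5))
E
```

```text
at [520.9 180.9  93.2] [-179.95   -0.59 -170.3 ]
(np.float64(527.4254381008906), np.float64(179.9232375091411), 14, 189.5) -> [-0.71 -0.2   7.91] [-0.  -0.6  0.2] rows 2
```

Request:
play_rows(motion=[[[-0.4,-0.1,2.5,0,0,0],[-0.4,-0.1,5,0,0,0],[-0.4,-0.1,7,0,0,0],[-0.4,-0.1,8,0,0,0],[-0.4,-0.1,8,0,0,0]]])

```text
time: 16.1
tool_pos: [528.2, 179.4, 18.2]
tcp_rot: [-180.0, -0.2, -170.5]
ft_force: [-0.1, -0.7, 0.1]
finger_gap: 41.1
grip_force: 0.0
```

Request:
play_rows(motion=[[[0,0,0,0,0,0]]])

```text
time: 16.2
tool_pos: [530.1, 180.1, 20.4]
tcp_rot: [180.0, 0.1, -170.5]
ft_force: [0.5, 0.4, -0.1]
finger_gap: 41.0
grip_force: 0.0
```

Request:
play_rows(motion=[[[0.1,0,0.4,0,0,0],[0.1,0,0.4,0,0,0]]])

```text
time: 16.4
tool_pos: [528.9, 180.3, 16.1]
tcp_rot: [180.0, 0.1, -170.4]
ft_force: [-0.6, 0.2, 0.0]
finger_gap: 40.8
grip_force: 0.0
```

Request:
play_rows(motion=[[[0,0,0,0,0,0],[0,0,0,0,0,0],[0,0,0,0,0,0],[0,0,0,0,0,0],[0,0,0,0,0,0]]], jaw=0)

```text
time: 16.9
tool_pos: [529.0, 180.4, 16.1]
tcp_rot: [180.0, 0.1, -170.4]
ft_force: [-0.4, -0.5, 6.2]
finger_gap: 23.6
grip_force: 35.8
```

Request:
play_rows(motion=[[[0,0,-2,0,0,0],[0,0,-5,0,0,0],[0,0,-9,0,0,0],[0,0,-13,0,0,0],[0,0,-15,0,0,0]]])

```text
time: 17.4
tool_pos: [529.9, 180.6, 169.3]
tcp_rot: [180.0, 0.3, -170.4]
ft_force: [1.4, 0.2, -0.6]
finger_gap: 23.6
grip_force: 35.0
```

```bash
python3 - <<'E'
from h import *
go((500,0,180,185),(465,-200,180,185),(440,-330,180,185))
E
```

```text
at [529.9 180.6 169.3] [ 179.98    0.26 -170.44]
(500, 0, 180, 185) -> [  5.94 -17.31  -1.1 ] [0.  0.3 4.6] rows 4
(465, -200, 180, 185) -> [  5.23 -19.62  -0.  ] [0. 0. 0.] rows 5
(440, -330, 180, 185) -> [  3.62 -12.73  -0.  ] [0. 0. 0.] rows 3
```

Request:
play_rows(motion=[[[1.5,-4.3,-0.2,0,0,1.1],[3,-8.6,-0.4,0,0,2.2],[4.5,-13,-0.8,0,0,3.4],[5.9,-17.3,-1.1,0,0,4.5]]])

```text
time: 17.8
tool_pos: [498.1, -1.6, 176.2]
tcp_rot: [180.0, -0.0, -174.9]
ft_force: [1.0, -0.7, -0.6]
finger_gap: 23.3
grip_force: 35.1
```

Request:
play_rows(motion=[[[1,-3.9,0,0,0,0],[2,-7.8,0,0,0,0],[3,-11.8,0,0,0,0],[4.1,-15.7,0,0,0,0],[5.2,-19.6,0,0,0,0]]])

```text
time: 18.3
tool_pos: [463.7, -201.4, 176.0]
tcp_rot: [180.0, -0.0, -174.9]
ft_force: [1.8, 0.4, -0.9]
finger_gap: 23.3
grip_force: 35.1
```

Request:
play_rows(motion=[[[1.2,-4.2,0,0,0,0],[2.4,-8.5,0,0,0,0],[3.6,-12.7,0,0,0,0],[3.6,-12.7,0,0,0,0],[3.6,-12.7,0,0,0,0]]])

```text
time: 18.8
tool_pos: [439.1, -330.3, 175.6]
tcp_rot: [179.9, -0.0, -175.1]
ft_force: [0.4, 1.2, -1.0]
finger_gap: 23.4
grip_force: 35.1
```

```bash
python3 - <<'E'
from h import *
s,T=snap('wrist')
im=s['pixels'][:,:,::-1].copy()
a=np.radians(5)
f=lambda i,j,z:pix(s,[477.+i*np.cos(a)-j*np.sin(a),-368.5+i*np.sin(a)+j*np.cos(a),z],T)
cv2.polylines(im,[np.int32([f(i,j,19) for i,j in ((85,44),(-85,44),(-85,-44),(85,-44))])],True,(0,0,255),1)
cv2.imwrite('pics/w5m.png',im); go((437,-372,70,185),(437,-372,15,185))
E
```

```text
at [ 439.5 -329.3  175.7] [ 1.7992e+02 -4.0000e-02 -1.7499e+02]
(437, -372, 70, 185) -> [ 0.61 -4.24 10.57] [ 0.1 -0.   0. ] rows 3
(437, -372, 15, 185) -> [ 0.  -0.   5.5] [0. 0. 0.] rows 2
```

View pics/w5m.png

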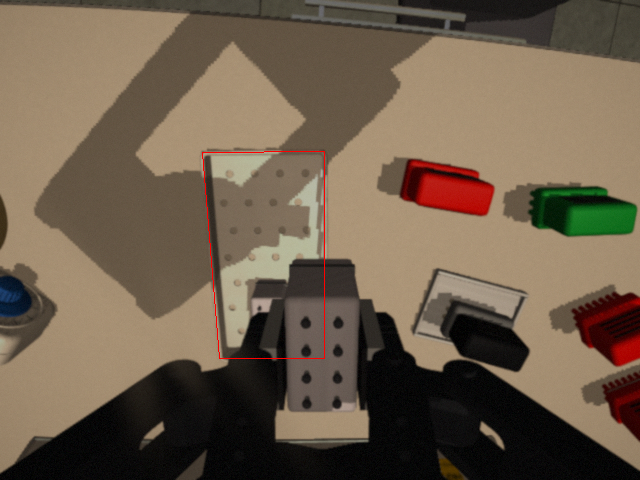

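The tray is still in place and the first block stands in it at (270,295). Placing the second.

Request:
play_rows(motion=[[[0.2,-1.4,3.5,0,0,0],[0.4,-2.8,7,0,0,0],[0.6,-4.2,10.5,0,0,0],[0.6,-4.2,12.5,0,0,0],[0.6,-4.2,12.5,0,0,0]]])

```text
time: 19.35
tool_pos: [435.6, -368.5, 47.2]
tcp_rot: [179.6, -0.3, -174.9]
ft_force: [0.3, 1.0, -1.8]
finger_gap: 23.3
grip_force: 35.1
```

Request:
play_rows(motion=[[[0,0,1.5,0,0,0],[0,0,2.5,0,0,0],[0,0,3.2,0,0,0],[0,0,3.5,0,0,0],[0,0,3.5,0,0,0]]])

```text
time: 19.85
tool_pos: [437.5, -371.9, 16.2]
tcp_rot: [180.0, -0.0, -174.9]
ft_force: [0.2, 0.7, -0.6]
finger_gap: 23.3
grip_force: 35.1
```

Request:
play_rows(motion=[[[0,0,0.1,0,0,0],[0,0,0.2,0,0,0],[0,0,0.2,0,0,0]]])

```text
time: 20.15
tool_pos: [437.7, -372.2, 14.7]
tcp_rot: [-180.0, 0.0, -174.9]
ft_force: [0.6, 0.2, -0.7]
finger_gap: 23.3
grip_force: 35.1
```

Request:
play_rows(motion=[[[0,0,0,0,0,0],[0,0,0,0,0,0],[0,0,0,0,0,0]]], jaw=0.48)

```text
time: 20.45
tool_pos: [437.7, -372.2, 14.6]
tcp_rot: [-180.0, 0.0, -174.9]
ft_force: [1.0, -1.0, 0.4]
finger_gap: 41.2
grip_force: 0.0
```

Request:
play_rows(motion=[[[0,0,-3,0,0,0],[0,0,-7,0,0,0],[0,0,-11,0,0,0],[0,0,-15,0,0,0],[0,0,-17,0,0,0]]])

```text
time: 20.95
tool_pos: [438.8, -373.4, 189.3]
tcp_rot: [-179.7, 0.2, -174.9]
ft_force: [0.3, -0.3, 0.5]
finger_gap: 41.2
grip_force: 0.0
```

```bash
python3 - <<'E'
from h import *
go((470,-230,190,172))
E
```

```text
at [ 438.8 -373.4  189.3] [-179.74    0.22 -174.94]
(470, -230, 190, 172) -> [-4.37 14.01 -0.12] [-0.2  0.2 13.1] rows 3
```

Request:
play_rows(motion=[[[-2.4,4,0,0,0,8.5],[-4.8,8,0,0,0,17],[-7.2,12.2,0,0,0,25.5],[-9.6,16.3,0,0,0,34],[-9.6,16.3,0,0,0,42.5]]], jaw=0.7)

```text
time: 21.45
tool_pos: [520.5, -196.8, 184.6]
tcp_rot: [179.9, 0.0, 144.3]
ft_force: [-0.2, -1.6, -0.0]
finger_gap: 59.9
grip_force: 0.0
```

Request:
play_rows(motion=[[[0,0,0,0,0,8.5],[0,0,0,0,0,17],[0,0,0,0,0,25.5],[0,0,0,0,0,34],[0,0,0,0,0,42.5]]])

```text
time: 21.95
tool_pos: [518.8, -201.1, 184.5]
tcp_rot: [180.0, 0.0, 101.5]
ft_force: [-0.3, -0.4, -0.1]
finger_gap: 60.2
grip_force: 0.0
```

Request:
play_rows(motion=[[[0,0,0,0,0,8.5],[0,0,0,0,0,17],[0,0,0,0,0,18],[0,0,0,0,0,18]]])

```text
time: 22.35
tool_pos: [518.8, -201.2, 184.4]
tcp_rot: [180.0, 0.0, 84.1]
ft_force: [-0.3, 0.7, -0.2]
finger_gap: 59.6
grip_force: 0.0
```

```bash
python3 - <<'E'
from h import *
s,T=snap('wrist','w6'); go((519,-201,100,82))
E
```

```text
at [ 518.8 -201.2  184.4] [180.     0.    84.08]
(519, -201, 100, 82) -> [0.03 0.02 8.44] [0.  0.  2.1] rows 2
```

View pics/w6.png

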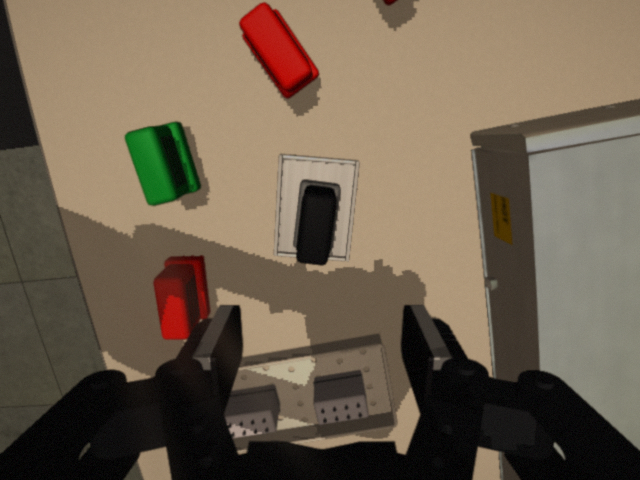

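Both blocks stand in the tray at (252,405) and (342,392). The scrubber with the black grip is in its dish at (318,224), with green and red lookalikes around it. Crop with measurements overlaid.

```bash
python3 - <<'E'
from h import *
s,T=snap('wrist')
P=np.array([world(s,u,8,T)[:2] for u in ((281,155),(358,160),(349,262),(275,256))]); c=P.mean(0)
ang=np.degrees(np.arctan2(*((P[0]+P[1]-P[2]-P[3])[::-1])))
print(P.round(),c.round(1),[np.linalg.norm(P[i]-P[i-1]).round() for i in range(4)],ang)
a=np.radians(ang+90)  # long axis points toward -y -> yaw
print('yaw',np.degrees(a))
f=lambda i,j,z:(pix(s,[c[0]+i*np.cos(a)-j*np.sin(a),c[1]+i*np.sin(a)+j*np.cos(a),z],T)-[250,130])*6
im=cv2.resize(s['pixels'][130:280,250:380,::-1],None,fx=6,fy=6,interpolation=cv2.INTER_CUBIC)
for hx,hy,z,col in ((31,41,8,(0,0,255)),(11,25,65,(0,255,0)),(15,26,33,(255,0,0))):
    cv2.polylines(im,[np.int32([f(i,j,z) for i,j in ((hx,hy),(-hx,hy),(-hx,-hy),(hx,-hy))])],True,col,1)
cv2.imwrite('pics/c6.png',cv2.resize(im,(520,600)))
E
```

```text
[[ 492. -153.]
 [ 550. -163.]
 [ 536. -245.]
 [ 477. -233.]] [ 513.8 -198.6] [np.float64(82.0), np.float64(59.0), np.float64(83.0), np.float64(61.0)] 79.74964995969323
yaw 169.74964995969322
```

View pics/c6.png

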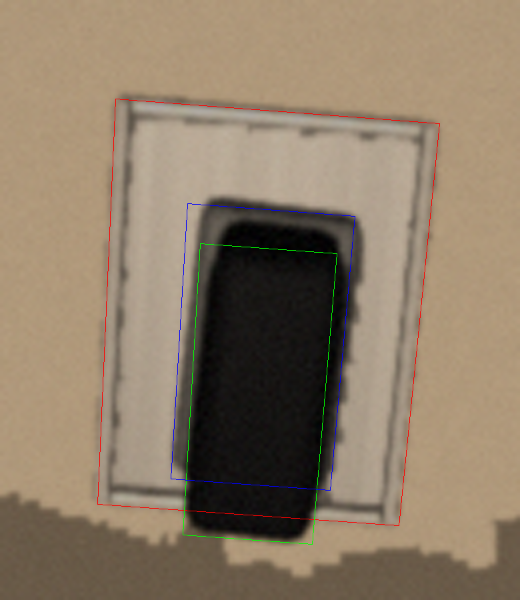

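The outlines fit to 1–2 mm. Scrubber is at about (516,-199.5) with its long axis at 79°. Descending to grip it across its 22 mm.

Request:
play_rows(motion=[[[0.1,-0.3,4,0,0,5],[0.1,-0.3,8,0,0,5],[0.1,-0.3,11.5,0,0,5],[0.1,-0.3,14,0,0,5],[0.1,-0.3,15,0,0,5]]])

```text
time: 22.95
tool_pos: [513.7, -198.8, 31.1]
tcp_rot: [-179.7, -0.1, 79.0]
ft_force: [-0.9, 0.6, 1.2]
finger_gap: 59.6
grip_force: 0.0
```

Request:
play_rows(motion=[[[0,0,0,0,0,0],[0,0,0,0,0,0]]])

```text
time: 23.15
tool_pos: [516.8, -200.4, 35.8]
tcp_rot: [179.9, 0.0, 78.9]
ft_force: [1.1, -0.4, -0.5]
finger_gap: 59.8
grip_force: 0.0
```

Request:
play_rows(motion=[[[0,0,0,0,0,0],[0,0,0,0,0,0],[0,0,0,0,0,0],[0,0,0,0,0,0],[0,0,0,0,0,0]]], jaw=0, squeeze=50)

```text
time: 23.65
tool_pos: [516.4, -200.2, 35.0]
tcp_rot: [179.9, 0.0, 78.9]
ft_force: [1.8, -0.6, 0.9]
finger_gap: 21.2
grip_force: 53.4
```

```bash
python3 - <<'E'
from h import *
L=box(-55,80); Rr=box(-55,-80); print(L,Rr)
go((516.4,-200.2,165,78.9),(470,0,180,90),(*box(-55,60),150,99.4),(*L,90,99.4))
E
```

```text
[446.27245413 245.74284501] [472.40460809  87.89129915]
at [ 516.4 -200.2   35. ] [1.7993e+02 2.0000e-02 7.8870e+01]
(516.4, -200.2, 165, 78.9) -> [-1.0e-02  1.0e-02 -1.3e+01] [ 0.1  0.  -0. ] rows 3
(470, 0, 180, 90) -> [18.75 -8.41 -1.5 ] [  0.    0.  -11.1] rows 5
(np.float64(449.53897337711936), np.float64(226.01140177312897), 150, 99.4) -> [22.6  -2.05  3.  ] [ 0.   0.  -9.4] rows 5
(np.float64(446.27245413228695), np.float64(245.74284500526835), 90, 99.4) -> [2. 0. 6.] [0. 0. 0.] rows 2
```

Request:
play_rows(motion=[[[0,0,-2,0,0,0],[0,0,-5,0,0,0],[0,0,-9,0,0,0],[0,0,-13,0,0,0],[0,0,-13,0,0,0]]])

```text
time: 24.15
tool_pos: [519.3, -201.5, 171.4]
tcp_rot: [179.4, 0.2, 78.9]
ft_force: [1.4, -0.3, -0.2]
finger_gap: 21.3
grip_force: 53.3
```

Request:
play_rows(motion=[[[3.7,-1.7,-0.3,0,0,-2.2],[7.5,-3.4,-0.6,0,0,-4.4],[11.2,-5,-0.9,0,0,-6.6],[15,-6.7,-1.2,0,0,-8.8],[18.8,-8.4,-1.5,0,0,-11.1]]])

```text
time: 24.65
tool_pos: [468.6, 2.3, 178.5]
tcp_rot: [-179.9, -0.0, 90.0]
ft_force: [0.6, 1.1, -0.9]
finger_gap: 20.9
grip_force: 53.2
```

Request:
play_rows(motion=[[[4.5,-0.4,0,0,0,-2],[9,-0.8,0,0,0,-4],[13.5,-1.2,0.5,0,0,-6],[18,-1.6,1.5,0,0,-8],[22.6,-2,2,0,0,-9.4]]])

```text
time: 25.15
tool_pos: [448.7, 228.3, 157.9]
tcp_rot: [-179.9, 0.0, 99.4]
ft_force: [0.7, -0.8, -1.0]
finger_gap: 20.9
grip_force: 53.2
```

Request:
play_rows(motion=[[[0,0,0,0,0,0],[0,0,0,0,0,0],[0,0,0,0,0,0]]])

```text
time: 25.45
tool_pos: [449.7, 226.1, 158.8]
tcp_rot: [-179.9, 0.0, 99.3]
ft_force: [-0.2, -0.2, -1.2]
finger_gap: 21.1
grip_force: 53.2
```

```bash
python3 - <<'E'
from h import *
s,T=snap('wrist')
im=s['pixels'][:,:,::-1].copy()
for x0,x1,y0,y1 in ((-70,-40,-102,102),):
    cv2.polylines(im,[np.int32([pix(s,[*box(x,y),50],T) for x,y in ((x0,y0),(x1,y0),(x1,y1),(x0,y1))])],True,(0,0,255),1)
cv2.imwrite('pics/w7.png',im); go((*box(-55,80),100,99.4)); print(sensors.sense()['ft_force'])
E
```

```text
at [450.  225.8 159.1] [-1.7997e+02  3.0000e-02  9.9290e+01]
(np.float64(446.27245413228695), np.float64(245.74284500526835), 100, 99.4) -> [ 2.03 -0.05  5.91] [-0.   0.  -0.1] rows 2
[ 0.71230608 -0.09068029 -1.65117423]
```

View pics/w7.png

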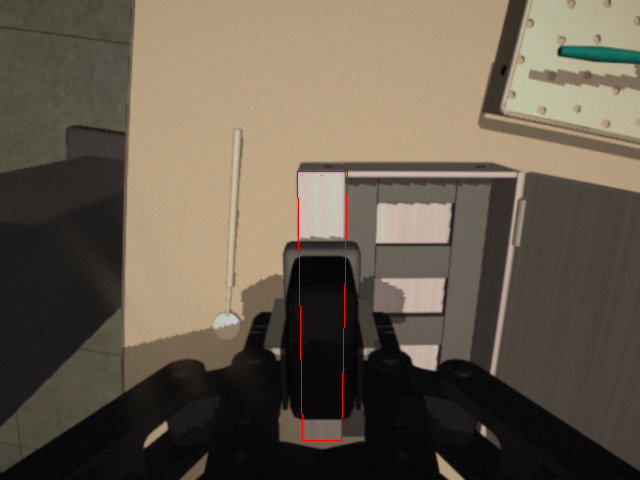

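The predicted ledge outline matches the ledge (297–347, 171). Moving to above its left end, then gently down.

Request:
play_rows(motion=[[[0.8,0,2,0,0,0],[1.6,0,4,0,0,0],[2.0,0,5.8,0,0,0],[2.0,0,6.9,0,0,0],[2.0,0,6.9,0,0,0]]])

```text
time: 26.0
tool_pos: [445.8, 245.0, 88.7]
tcp_rot: [-179.8, 0.1, 99.3]
ft_force: [-0.6, 0.1, -1.4]
finger_gap: 21.1
grip_force: 53.2
```

Request:
play_rows(motion=[[[0,0,0,0,0,0],[0,0,0,0,0,0],[0,0,0,0,0,0],[0,0,0,0,0,0]]])

```text
time: 26.4
tool_pos: [447.3, 246.6, 91.2]
tcp_rot: [179.9, -0.0, 99.4]
ft_force: [-0.5, -1.0, -1.1]
finger_gap: 21.6
grip_force: 53.2
```

Request:
play_rows(motion=[[[0,0,0.2,0,0,0],[0,0,0.4,0,0,0],[0,0,0.6,0,0,0],[0,0,0.7,0,0,0],[0,0,0.7,0,0,0]]])

```text
time: 26.9
tool_pos: [446.4, 246.4, 83.0]
tcp_rot: [-180.0, 0.0, 99.4]
ft_force: [0.3, 0.7, -1.3]
finger_gap: 21.0
grip_force: 53.2
```

```bash
python3 - <<'E'
from h import *
print(sensors.sense()['ft_force']); go((*box(-55,80),77,99.4))
E
```

```text
[ 0.30219579  0.69990602 -1.25949368]
at [446.4 246.4  83. ] [-1.7996e+02  1.0000e-02  9.9370e+01]
(np.float64(446.27245413228695), np.float64(245.74284500526835), 77, 99.4) -> [-0.07 -0.03  0.6 ] [-0.  0. -0.] rows 1
```

Request:
play_rows(motion=[[[0,0,0.1,0,0,0],[0,0,0.2,0,0,0],[0,0,0.3,0,0,0],[0,0,0.3,0,0,0]]])

```text
time: 27.3
tool_pos: [446.8, 246.6, 80.5]
tcp_rot: [180.0, -0.0, 99.4]
ft_force: [-1.8, 0.1, 1.4]
finger_gap: 21.2
grip_force: 53.7
```

Request:
play_rows(motion=[[[0,0,0.1,0,0,0],[0,0,0.2,0,0,0],[0,0,0.3,0,0,0],[0,0,0.3,0,0,0]]])

```text
time: 27.7
tool_pos: [446.9, 246.6, 77.5]
tcp_rot: [180.0, -0.0, 99.4]
ft_force: [-2.2, -0.2, 3.3]
finger_gap: 21.5
grip_force: 53.9
```

Request:
play_rows(motion=[[[0,0,0,0,0,0]]])

```text
time: 27.8
tool_pos: [446.9, 246.6, 77.6]
tcp_rot: [180.0, -0.0, 99.4]
ft_force: [-1.5, -0.1, 3.8]
finger_gap: 21.3
grip_force: 53.9
```

The force is 4.5–5 N, so the pad is about half in. Starting the slow stroke to the right at 3 mm per row.

Request:
play_rows(motion=[[[-0.3,0,0,0,0,0],[-0.6,0,0,0,0,0],[-0.9,0,0,0,0,0],[-1.2,0,0,0,0,0],[-1.5,0,0,0,0,0]]])

```text
time: 28.3
tool_pos: [449.3, 231.5, 77.5]
tcp_rot: [180.0, -0.0, 99.4]
ft_force: [-1.1, 3.3, 3.1]
finger_gap: 21.4
grip_force: 53.9
```

Request:
play_rows(motion=[[[-0.3,0,0,0,0,0],[-0.6,0,0,0,0,0],[-0.9,0,0,0,0,0],[-1.2,0,0,0,0,0],[-1.5,0,0,0,0,0]]])

```text
time: 28.8
tool_pos: [451.7, 216.7, 77.4]
tcp_rot: [180.0, -0.0, 99.4]
ft_force: [0.4, 2.5, 3.4]
finger_gap: 21.1
grip_force: 53.9
```

Request:
play_rows(motion=[[[-0.3,0,0,0,0,0],[-0.6,0,0,0,0,0],[-0.9,0,0,0,0,0],[-1.2,0,0,0,0,0],[-1.5,0,0,0,0,0]]])

```text
time: 29.3
tool_pos: [454.1, 201.9, 77.4]
tcp_rot: [-180.0, -0.0, 99.4]
ft_force: [-0.9, 3.6, 4.0]
finger_gap: 21.2
grip_force: 53.9
```

```bash
python3 - <<'E'
from h import *
t=tool(); a=np.radians(BY); d=t[:2,3]-BC; print('box',[np.cos(a)*d[0]+np.sin(a)*d[1],-np.sin(a)*d[0]+np.cos(a)*d[1]],t[2,3])
E
```

```text
box [np.float64(-54.47599883002913), np.float64(35.46015106062975)] 77.40032277577835
```

Request:
play_rows(motion=[[[-0.3,0,0,0,0,0],[-0.6,0,0,0,0,0],[-0.9,0,0,0,0,0],[-1.2,0,0,0,0,0],[-1.5,0,0,0,0,0]]])

```text
time: 29.8
tool_pos: [456.5, 187.1, 77.4]
tcp_rot: [-180.0, -0.0, 99.4]
ft_force: [-0.3, 2.5, 4.0]
finger_gap: 21.4
grip_force: 53.9
```

Request:
play_rows(motion=[[[-0.3,0,0,0,0,0],[-0.6,0,0,0,0,0],[-0.9,0,0,0,0,0],[-1.2,0,0,0,0,0],[-1.5,0,0,0,0,0]]])

```text
time: 30.3
tool_pos: [459.0, 172.3, 77.4]
tcp_rot: [180.0, -0.0, 99.4]
ft_force: [0.0, 2.3, 4.4]
finger_gap: 21.4
grip_force: 53.9
```

Request:
play_rows(motion=[[[-0.3,0,0,0,0,0],[-0.6,0,0,0,0,0],[-0.9,0,0,0,0,0],[-1.2,0,0,0,0,0],[-1.5,0,0,0,0,0]]])

```text
time: 30.8
tool_pos: [461.4, 157.5, 77.4]
tcp_rot: [-180.0, -0.0, 99.4]
ft_force: [-0.6, 2.8, 4.4]
finger_gap: 21.0
grip_force: 53.9
```

Request:
play_rows(motion=[[[-0.3,0,0,0,0,0],[-0.6,0,0,0,0,0],[-0.9,0,0,0,0,0],[-1.2,0,0,0,0,0],[-1.5,0,0,0,0,0]]])

```text
time: 31.3
tool_pos: [463.8, 142.7, 77.4]
tcp_rot: [-180.0, -0.0, 99.4]
ft_force: [-0.9, 3.4, 3.7]
finger_gap: 21.3
grip_force: 53.9
```

Request:
play_rows(motion=[[[-0.3,0,0,0,0,0],[-0.6,0,0,0,0,0],[-0.9,0,0,0,0,0],[-1.2,0,0,0,0,0],[-1.5,0,0,0,0,0]]])

```text
time: 31.8
tool_pos: [466.3, 127.9, 77.4]
tcp_rot: [-180.0, 0.0, 99.4]
ft_force: [-0.0, 3.0, 3.7]
finger_gap: 21.3
grip_force: 53.9
```

Request:
play_rows(motion=[[[-0.3,0,0,0,0,0],[-0.6,0,0,0,0,0],[-0.9,0,0,0,0,0],[-1.2,0,0,0,0,0],[-1.5,0,0,0,0,0]]])

```text
time: 32.3
tool_pos: [468.7, 113.1, 77.4]
tcp_rot: [-180.0, -0.0, 99.4]
ft_force: [-1.1, 2.4, 3.6]
finger_gap: 21.0
grip_force: 53.9
```

Request:
play_rows(motion=[[[-0.3,0,0,0,0,0],[-0.6,0,0,0,0,0],[-0.9,0,0,0,0,0],[-1.2,0,0,0,0,0],[-1.5,0,0,0,0,0]]])

```text
time: 32.8
tool_pos: [471.1, 98.3, 77.4]
tcp_rot: [-180.0, -0.0, 99.4]
ft_force: [-1.1, 2.3, 3.6]
finger_gap: 21.3
grip_force: 53.9
```

Request:
play_rows(motion=[[[-0.3,0,0,0,0,0],[-0.6,0,0,0,0,0],[-0.9,0,0,0,0,0],[-1.2,0,0,0,0,0]]])

```text
time: 33.2
tool_pos: [473.1, 86.4, 77.4]
tcp_rot: [-180.0, 0.0, 99.4]
ft_force: [-0.7, 2.8, 3.8]
finger_gap: 21.1
grip_force: 53.9
```

```bash
python3 - <<'E'
from h import *
t=tool(); a=np.radians(BY); d=t[:2,3]-BC; print('box',[np.cos(a)*d[0]+np.sin(a)*d[1],-np.sin(a)*d[0]+np.cos(a)*d[1]],t[2,3])
E
```

```text
box [np.float64(-54.580479464411255), np.float64(-81.56422430571979)] 77.35953540420553
```

Force and height were steady and the right end is reached. Stroking back to the left end.

Request:
play_rows(motion=[[[0.3,0,0,0,0,0],[0.6,0,0,0,0,0],[0.9,0,0,0,0,0],[1.2,0,0,0,0,0],[1.5,0,0,0,0,0]]])

```text
time: 33.7
tool_pos: [470.6, 101.7, 77.4]
tcp_rot: [180.0, 0.0, 99.4]
ft_force: [0.5, -2.6, 3.9]
finger_gap: 21.2
grip_force: 53.9
```

Request:
play_rows(motion=[[[0.3,0,0,0,0,0],[0.6,0,0,0,0,0],[0.9,0,0,0,0,0],[1.2,0,0,0,0,0],[1.5,0,0,0,0,0]]])

```text
time: 34.2
tool_pos: [468.1, 116.6, 77.4]
tcp_rot: [-180.0, -0.0, 99.4]
ft_force: [0.0, -2.5, 3.7]
finger_gap: 21.4
grip_force: 53.9
```

Request:
play_rows(motion=[[[0.3,0,0,0,0,0],[0.6,0,0,0,0,0],[0.9,0,0,0,0,0],[1.2,0,0,0,0,0],[1.5,0,0,0,0,0]]])

```text
time: 34.7
tool_pos: [465.7, 131.3, 77.4]
tcp_rot: [-180.0, 0.0, 99.4]
ft_force: [0.8, -2.4, 3.8]
finger_gap: 21.1
grip_force: 53.9
```

Request:
play_rows(motion=[[[0.3,0,0,0,0,0],[0.6,0,0,0,0,0],[0.9,0,0,0,0,0],[1.2,0,0,0,0,0],[1.5,0,0,0,0,0]]])

```text
time: 35.2
tool_pos: [463.3, 146.1, 77.4]
tcp_rot: [-180.0, -0.0, 99.4]
ft_force: [1.2, -1.7, 4.7]
finger_gap: 21.6
grip_force: 53.9
```

Request:
play_rows(motion=[[[0.3,0,0,0,0,0],[0.6,0,0,0,0,0],[0.9,0,0,0,0,0],[1.2,0,0,0,0,0],[1.5,0,0,0,0,0]]])

```text
time: 35.7
tool_pos: [460.8, 160.9, 77.4]
tcp_rot: [-180.0, -0.0, 99.4]
ft_force: [-0.3, -2.3, 4.3]
finger_gap: 21.4
grip_force: 53.9
```

Request:
play_rows(motion=[[[0.3,0,0,0,0,0],[0.6,0,0,0,0,0],[0.9,0,0,0,0,0],[1.2,0,0,0,0,0],[1.5,0,0,0,0,0]]])

```text
time: 36.2
tool_pos: [458.4, 175.7, 77.4]
tcp_rot: [-180.0, 0.0, 99.4]
ft_force: [0.3, -3.2, 3.4]
finger_gap: 20.8
grip_force: 53.9
```

Request:
play_rows(motion=[[[0.3,0,0,0,0,0],[0.6,0,0,0,0,0],[0.9,0,0,0,0,0],[1.2,0,0,0,0,0],[1.5,0,0,0,0,0]]])

```text
time: 36.7
tool_pos: [456.0, 190.5, 77.4]
tcp_rot: [180.0, -0.0, 99.4]
ft_force: [0.7, -2.5, 4.8]
finger_gap: 21.1
grip_force: 53.9
```

Request:
play_rows(motion=[[[0.3,0,0,0,0,0],[0.6,0,0,0,0,0],[0.9,0,0,0,0,0],[1.2,0,0,0,0,0],[1.5,0,0,0,0,0]]])

```text
time: 37.2
tool_pos: [453.5, 205.3, 77.4]
tcp_rot: [-180.0, -0.0, 99.4]
ft_force: [0.6, -2.6, 3.7]
finger_gap: 21.0
grip_force: 53.9
```

Request:
play_rows(motion=[[[0.3,0,0,0,0,0],[0.6,0,0,0,0,0],[0.9,0,0,0,0,0],[1.2,0,0,0,0,0],[1.5,0,0,0,0,0]]])

```text
time: 37.7
tool_pos: [451.1, 220.1, 77.4]
tcp_rot: [180.0, -0.0, 99.4]
ft_force: [0.7, -2.4, 2.9]
finger_gap: 21.4
grip_force: 53.9
```

Request:
play_rows(motion=[[[0.3,0,0,0,0,0],[0.6,0,0,0,0,0],[0.9,0,0,0,0,0],[1.2,0,0,0,0,0],[1.5,0,0,0,0,0]]])

```text
time: 38.2
tool_pos: [448.6, 235.0, 77.4]
tcp_rot: [-180.0, -0.0, 99.4]
ft_force: [-0.0, -2.5, 4.3]
finger_gap: 21.0
grip_force: 53.9
```

Request:
play_rows(motion=[[[0.3,0,0,0,0,0],[0.6,0,0,0,0,0],[0.9,0,0,0,0,0],[1.2,0,0,0,0,0],[1.2,0,0,0,0,0]]])

```text
time: 38.7
tool_pos: [446.6, 247.1, 77.4]
tcp_rot: [180.0, -0.0, 99.4]
ft_force: [-0.3, -0.4, 3.9]
finger_gap: 21.1
grip_force: 53.9
```

Request:
play_rows(motion=[[[0,0,-0.5,0,0,0],[0,0,-2,0,0,0],[0,0,-5,0,0,0],[0,0,-9,0,0,0],[0,0,-9,0,0,0]]])

```text
time: 39.2
tool_pos: [449.8, 248.0, 174.5]
tcp_rot: [179.5, -0.2, 99.4]
ft_force: [1.7, 1.1, 0.0]
finger_gap: 21.4
grip_force: 53.4
```

```bash
python3 - <<'E'
from h import *
go((450,40,170,90),(516.4,-200.2,165,78.9),(516.4,-200.2,45,78.9))
E
```

```text
at [449.8 248.  174.5] [ 1.7946e+02 -1.5000e-01  9.9360e+01]
(450, 40, 170, 90) -> [-20.53  -3.37   0.37] [ 0.5 -0.2  9.4] rows 5
(516.4, -200.2, 165, 78.9) -> [-24.02   6.64   0.5 ] [ 0.  -0.  11.1] rows 5
(516.4, -200.2, 45, 78.9) -> [ 0. -0. 12.] [0. 0. 0.] rows 3
```

Request:
play_rows(motion=[[[-4.1,-0.7,0,0,0,1.9],[-8.2,-1.4,0,0,0,3.8],[-12.3,-2,0,0,0,5.7],[-16.4,-2.7,0,0,0,7.5],[-20.5,-3.4,0,0,0,9.4]]])

```text
time: 39.7
tool_pos: [445.9, 37.3, 167.6]
tcp_rot: [-180.0, -0.0, 89.9]
ft_force: [1.0, -0.6, -1.1]
finger_gap: 21.2
grip_force: 53.3
```

Request:
play_rows(motion=[[[-4.8,1.3,0,0,0,2.2],[-9.6,2.6,0,0,0,4.4],[-14.4,3.9,0,0,0,6.7],[-19.2,5.2,0,0,0,8.9],[-24,6.6,0,0,0,11.1]]])

```text
time: 40.2
tool_pos: [512.2, -203.3, 167.6]
tcp_rot: [-180.0, -0.0, 78.7]
ft_force: [1.0, 1.1, -0.1]
finger_gap: 21.3
grip_force: 53.3
```

Request:
play_rows(motion=[[[0,0,3,0,0,0],[0,0,6,0,0,0],[0,0,8,0,0,0],[0,0,8,0,0,0],[0,0,8,0,0,0]]])

```text
time: 40.7
tool_pos: [512.1, -201.1, 87.6]
tcp_rot: [-179.9, -0.0, 78.9]
ft_force: [0.1, 0.1, -1.4]
finger_gap: 21.1
grip_force: 53.3
```

Request:
play_rows(motion=[[[0,0,0,0,0,0],[0,0,0,0,0,0],[0,0,0,0,0,0]]])

```text
time: 41.0
tool_pos: [513.2, -201.6, 88.8]
tcp_rot: [179.9, 0.0, 78.9]
ft_force: [0.5, 0.2, -1.5]
finger_gap: 21.4
grip_force: 53.3
```

```bash
python3 - <<'E'
from h import *
go((516.4,-200.2,36,78.9))
E
```

```text
at [ 513.2 -201.6   88.8] [1.7988e+02 3.0000e-02 7.8870e+01]
(516.4, -200.2, 36, 78.9) -> [0.2  0.28 5.28] [ 0.1  0.  -0. ] rows 2
```

Request:
play_rows(motion=[[[0.2,0.3,2,0,0,0],[0.2,0.3,3.8,0,0,0],[0.2,0.3,4.8,0,0,0],[0.2,0.3,5.2,0,0,0],[0.2,0.3,5.2,0,0,0]]])

```text
time: 41.5
tool_pos: [515.6, -199.8, 35.4]
tcp_rot: [-180.0, -0.0, 78.9]
ft_force: [-1.0, -0.0, 0.7]
finger_gap: 21.4
grip_force: 53.5
```

Request:
play_rows(motion=[[[0,0,0.05,0,0,0],[0,0,0.1,0,0,0],[0,0,0.1,0,0,0]]])

```text
time: 41.8
tool_pos: [516.5, -200.3, 35.3]
tcp_rot: [179.9, 0.0, 78.9]
ft_force: [0.5, 0.1, -0.5]
finger_gap: 21.0
grip_force: 53.5
```

Request:
play_rows(motion=[[[0,0,0.05,0,0,0],[0,0,0.05,0,0,0]]])

```text
time: 42.0
tool_pos: [516.3, -200.3, 34.5]
tcp_rot: [179.9, 0.0, 78.9]
ft_force: [2.1, -1.1, 1.0]
finger_gap: 21.2
grip_force: 53.5
```

Request:
play_rows(motion=[[[0,0,0,0,0,0],[0,0,0,0,0,0],[0,0,0,0,0,0],[0,0,0,0,0,0]]], jaw=0.6)

```text
time: 42.4
tool_pos: [515.5, -199.8, 33.7]
tcp_rot: [-180.0, -0.0, 78.9]
ft_force: [0.5, -0.2, 0.2]
finger_gap: 51.2
grip_force: 0.0
```

Request:
play_rows(motion=[[[0,0,-2,0,0,0],[0,0,-5,0,0,0],[0,0,-9,0,0,0],[0,0,-14,0,0,0],[0,0,-19,0,0,0]]])

```text
time: 42.9
tool_pos: [515.0, -199.6, 225.1]
tcp_rot: [-179.9, -0.0, 78.9]
ft_force: [0.5, -0.5, 0.2]
finger_gap: 50.9
grip_force: 0.0
```

```bash
python3 - <<'E'
from h import *
s,T=snap('wrist','w8'); t,_=snap('top','top3')
A=cv2.resize(s['pixels'][:,:,::-1],(400,300))
B=cv2.resize(t['pixels'][195:300,110:410,::-1],(800,280),interpolation=cv2.INTER_CUBIC)
C=cv2.resize(t['pixels'][210:285,430:515,::-1],(340,300),interpolation=cv2.INTER_CUBIC)
o=np.zeros((590,800,3),np.uint8); o[:300,:400]=A; o[:300,410:750]=C; o[310:,:]=B
cv2.imwrite('pics/m8.png',o)
BCh=box(70,0)
for d in (106,): pass
h=box(70+126.6*np.cos(np.radians(180-15.6-106)),0); print('handle',h)
go((530,-60,250,45),(620,120,260,9.4),(*h,230,9.4))
E
```

```text
handle [648.10590965 198.06730895]
at [ 519.5 -201.8  233.3] [179.23   0.21  78.87]
(530, -60, 250, 45) -> [14.11 -1.69 -1.75] [ 0.8 -0.  33.9] rows 3
(620, 120, 260, 9.4) -> [19.09 -6.36 -1.  ] [-0.  -0.  35.6] rows 5
(np.float64(648.1059096531959), np.float64(198.06730894728477), 230, 9.4) -> [ 4.05 -7.24  3.  ] [0. 0. 0.] rows 2
```

View pics/m8.png

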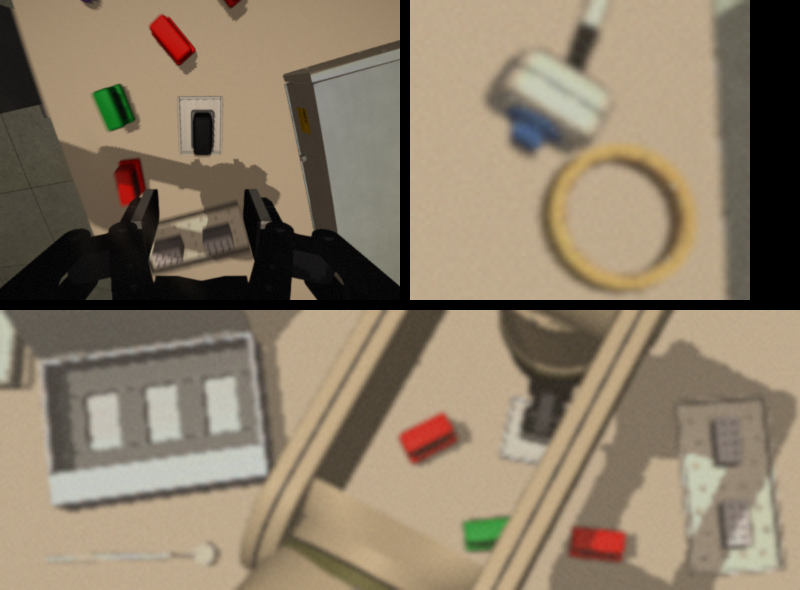

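Everything is in place: scrubber in its dish, both blocks standing in the tray, box empty, bystanders untouched. Back to the lid handle along the earlier route.

Request:
play_rows(motion=[[[4.2,-1.9,-2,0,0,7],[8.5,-3.8,-4,0,0,14],[12.8,-5.8,-6.6,0,0,21],[17,-7.7,-6.6,0,0,28],[17,-7.7,-6.6,0,0,34]]], jaw=0.75)

```text
time: 43.5
tool_pos: [472.6, -13.5, 291.5]
tcp_rot: [179.9, -0.2, 44.9]
ft_force: [0.1, -0.5, -0.1]
finger_gap: 64.3
grip_force: 0.0
```

Request:
play_rows(motion=[[[2.2,-3.7,0,0,0,7.1],[4.4,-7.4,0,0,0,14.2],[6.6,-11.1,0,0,0,21.3],[9.5,-15.6,0,0,0,28.4],[9.5,-15.6,0,0,0,35.5]]])

```text
time: 44.0
tool_pos: [428.8, 163.5, 289.8]
tcp_rot: [-179.9, -0.0, 9.3]
ft_force: [0.2, -1.3, 0.3]
finger_gap: 63.7
grip_force: 0.0
```

Request:
play_rows(motion=[[[0,0,0,0,0,0],[0,0,0,0,0,0]]])

```text
time: 44.2
tool_pos: [430.3, 159.1, 289.7]
tcp_rot: [180.0, 0.0, 9.6]
ft_force: [0.1, -0.3, 0.9]
finger_gap: 64.2
grip_force: 0.0
```

```bash
python3 - <<'E'
from h import *
go((648,198.5,290,9.4),(648,198.5,146,9.4))
E
```

```text
at [430.3 159.1 289.7] [1.7998e+02 1.0000e-02 9.6200e+00]
(648, 198.5, 290, 9.4) -> [22.12 -0.25 -0.04] [0.  0.  0.2] rows 5
(648, 198.5, 146, 9.4) -> [ 0.  -0.  14.4] [0. 0. 0.] rows 3
```

Request:
play_rows(motion=[[[4.5,0,0,0,0,0.2],[9,-0.1,0,0,0,0.2],[13.5,-0.1,0,0,0,0.2],[18,-0.2,0,0,0,0.2],[22.1,-0.2,0,0,0,0.2]]])

```text
time: 44.7
tool_pos: [650.4, 195.4, 289.2]
tcp_rot: [180.0, 0.0, 9.2]
ft_force: [0.2, -0.2, 0.7]
finger_gap: 63.7
grip_force: 0.0
```

Request:
play_rows(motion=[[[0,0,1,0,0,0],[0,0,3,0,0,0],[0,0,5,0,0,0],[0,0,7,0,0,0],[0,0,8,0,0,0]]])

```text
time: 45.2
tool_pos: [647.0, 195.2, 207.2]
tcp_rot: [180.0, 0.2, 9.2]
ft_force: [-0.5, -0.8, 0.8]
finger_gap: 64.1
grip_force: 0.0
```

Request:
play_rows(motion=[[[0,0,0,0,0,0],[0,0,0,0,0,0]]])

```text
time: 45.4
tool_pos: [648.3, 196.6, 210.8]
tcp_rot: [180.0, -0.0, 9.2]
ft_force: [0.1, 0.2, 0.5]
finger_gap: 63.8
grip_force: 0.0
```

```bash
python3 - <<'E'
from h import *
s,T=snap('wrist')
im=s['pixels'][:,:,::-1].copy()
for y in (-20,20):
    u=pix(s,[*box(136.3,y),157.8],T); cv2.drawMarker(im,tuple(int(v) for v in u),(0,0,255),0,14,1)
cv2.imwrite('pics/w9.png',im)
go((648,198.5,146,9.4))
E
```

```text
at [648.6 196.9 211.5] [-1.80e+02 -1.20e-01  9.17e+00]
(648, 198.5, 146, 9.4) -> [-0.05 -0.17  6.55] [-0.  -0.1 -0.2] rows 2
```

View pics/w9.png

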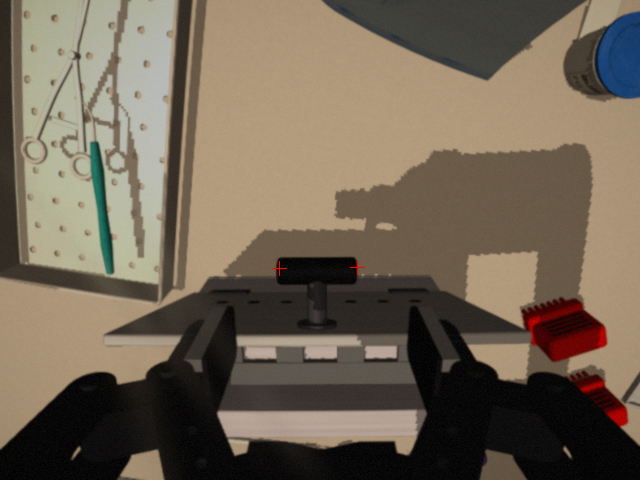

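The handle is at (317,270), matching the prediction. Descending and gripping it.

Request:
play_rows(motion=[[[0,-0.1,2,0,0,0],[0,-0.2,4,0,0,0],[0,-0.2,5.5,0,0,0],[0,-0.2,6.5,0,0,0],[0,-0.2,6.5,0,0,0]]])

```text
time: 45.95
tool_pos: [646.9, 199.0, 143.4]
tcp_rot: [180.0, 0.1, 9.2]
ft_force: [0.3, -0.6, -0.2]
finger_gap: 64.1
grip_force: 0.0
```

Request:
play_rows(motion=[[[0,0,0,0,0,0],[0,0,0,0,0,0],[0,0,0,0,0,0],[0,0,0,0,0,0],[0,0,0,0,0,0]]], jaw=0, squeeze=35)

```text
time: 46.45
tool_pos: [648.5, 199.2, 146.5]
tcp_rot: [180.0, -0.1, 9.2]
ft_force: [-0.8, -1.1, 5.5]
finger_gap: 38.9
grip_force: 36.3
```

```bash
python3 - <<'E'
from h import *
s=sensors.sense(); print(s['ft_force'])
a=np.radians(BY); go((648,198.5,146,9.4))
L=np.hypot(122,34); a0=np.arctan2(34,122); S=106
f=lambda d:np.array([-L*np.cos(a0+np.radians(d)),-L*np.sin(a0+np.radians(d))])/10
for s0 in (106,94,82,70,58,46,34,22,12,5):
    print(s0,[ (f(s0-k)-f(s0)).round(2).tolist() for k in (2.4,4.8,7.2,9.6,12)])
E
```

```text
[-0.84802823 -1.12720979  5.47216941]
at [648.5 199.2 146.5] [ 1.80e+02 -1.30e-01  9.16e+00]
(648, 198.5, 146, 9.4) -> [-0.06  0.07  0.05] [ 0.  -0.1 -0.2] rows 1
106 [[-0.46, -0.27], [-0.93, -0.52], [-1.4, -0.75], [-1.89, -0.95], [-2.39, -1.14]]
94 [[-0.5, -0.17], [-1.01, -0.31], [-1.53, -0.44], [-2.05, -0.54], [-2.57, -0.62]]
82 [[-0.53, -0.06], [-1.06, -0.1], [-1.59, -0.11], [-2.12, -0.1], [-2.65, -0.07]]
70 [[-0.53, 0.05], [-1.05, 0.13], [-1.57, 0.22], [-2.09, 0.34], [-2.6, 0.48]]
58 [[-0.51, 0.16], [-1.0, 0.34], [-1.49, 0.54], [-1.98, 0.77], [-2.45, 1.01]]
46 [[-0.46, 0.26], [-0.91, 0.54], [-1.35, 0.84], [-1.77, 1.16], [-2.18, 1.5]]
34 [[-0.4, 0.35], [-0.78, 0.72], [-1.14, 1.11], [-1.49, 1.5], [-1.82, 1.92]]
22 [[-0.31, 0.43], [-0.61, 0.87], [-0.89, 1.32], [-1.15, 1.78], [-1.39, 2.26]]
12 [[-0.24, 0.48], [-0.45, 0.96], [-0.65, 1.45], [-0.82, 1.95], [-0.97, 2.46]]
5 [[-0.18, 0.5], [-0.33, 1.01], [-0.46, 1.52], [-0.58, 2.04], [-0.67, 2.56]]
```

Gripped (38.9 mm, 36 N). Lowering along the arc at about 24°/s, slower near the end.

Request:
play_rows(motion=[[[-0.46,0,-0.27,0,0,0],[-0.93,0,-0.52,0,0,0],[-1.4,0,-0.75,0,0,0],[-1.89,0,-0.95,0,0,0],[-2.39,0,-1.14,0,0,0]]])

```text
time: 46.95
tool_pos: [624.3, 195.2, 157.2]
tcp_rot: [180.0, -0.1, 9.2]
ft_force: [4.8, -2.2, 4.3]
finger_gap: 38.8
grip_force: 36.4
```

Request:
play_rows(motion=[[[-0.5,0,-0.17,0,0,0],[-1.01,0,-0.31,0,0,0],[-1.53,0,-0.44,0,0,0],[-2.05,0,-0.54,0,0,0],[-2.57,0,-0.62,0,0,0]]])

```text
time: 47.45
tool_pos: [598.4, 190.9, 162.8]
tcp_rot: [180.0, -0.0, 9.1]
ft_force: [2.2, -3.7, 4.0]
finger_gap: 38.9
grip_force: 36.9
```

Request:
play_rows(motion=[[[-0.53,0,-0.06,0,0,0],[-1.06,0,-0.1,0,0,0],[-1.59,0,-0.11,0,0,0],[-2.12,0,-0.1,0,0,0],[-2.65,0,-0.07,0,0,0]]])

```text
time: 47.95
tool_pos: [572.0, 186.4, 163.4]
tcp_rot: [179.9, 0.0, 9.1]
ft_force: [2.7, -4.1, 4.4]
finger_gap: 38.7
grip_force: 37.5
```

Request:
play_rows(motion=[[[-0.53,0,0.05,0,0,0],[-1.05,0,0.13,0,0,0],[-1.57,0,0.22,0,0,0],[-2.09,0,0.34,0,0,0],[-2.6,0,0.48,0,0,0]]])

```text
time: 48.45
tool_pos: [546.1, 182.1, 158.5]
tcp_rot: [179.9, 0.1, 9.1]
ft_force: [-0.7, -7.2, 7.9]
finger_gap: 39.0
grip_force: 37.9
```

```bash
python3 - <<'E'
from h import *
s=sensors.sense(); t=s['tool_pos']; d=t[:2]-box(70,0); a=np.radians(BY)
x=np.cos(a)*d[0]+np.sin(a)*d[1]; print(x,-np.sin(a)*d[0]+np.cos(a)*d[1],t[2],s['ft_force'],s['finger_gap'],s['grip_force'])
print('theta from x',np.degrees(np.arccos(-x/126.6))-15.6, 'expected x,z at 58', -126.6*np.cos(np.radians(73.6)),50+126.6*np.sin(np.radians(73.6))-12)
E
```

```text
-36.91326494225934 0.9112571670562071 158.54448122270009 [-0.74615413 -7.1682478   7.9490586 ] 38.95602221474114 37.89375185966492
theta from x 57.44778900961186 expected x,z at 58 -35.74442843630816 159.44914917677127
```

Request:
play_rows(motion=[[[-0.51,0.05,0.14,0,0,0],[-1.0,0.1,0.3,0,0,0],[-1.49,0.1,0.47,0,0,0],[-1.98,0.1,0.67,0,0,0],[-2.45,0.1,0.91,0,0,0]]])

```text
time: 48.95
tool_pos: [521.9, 178.0, 149.0]
tcp_rot: [180.0, 0.1, 9.2]
ft_force: [-1.6, -3.8, 5.4]
finger_gap: 39.0
grip_force: 37.6
```

Request:
play_rows(motion=[[[-0.46,0,0.26,0,0,0],[-0.91,0,0.54,0,0,0],[-1.35,0,0.84,0,0,0],[-1.77,0,1.16,0,0,0],[-2.18,0,1.5,0,0,0]]])

```text
time: 49.45
tool_pos: [500.1, 174.3, 134.1]
tcp_rot: [180.0, 0.1, 9.2]
ft_force: [-5.2, -3.7, 7.4]
finger_gap: 39.4
grip_force: 38.8
```

Request:
play_rows(motion=[[[-0.4,0,0.35,0,0,0],[-0.78,0,0.72,0,0,0],[-1.14,0,1.11,0,0,0],[-1.49,0,1.5,0,0,0],[-1.82,0,1.92,0,0,0]]])

```text
time: 49.95
tool_pos: [481.4, 171.2, 114.3]
tcp_rot: [180.0, 0.2, 9.2]
ft_force: [-6.8, -5.2, 6.8]
finger_gap: 39.1
grip_force: 41.0
```

```bash
python3 - <<'E'
from h import *
s=sensors.sense(); t=s['tool_pos']; d=t[:2]-box(70,0); a=np.radians(BY)
x=np.cos(a)*d[0]+np.sin(a)*d[1]; print(x,t[2],'theta from x',np.degrees(np.arccos(max(-1,x/-126.6)))*1-15.6)
L=np.hypot(122,34); a0=np.arctan2(34,122)
f=lambda d:np.array([-L*np.cos(a0+np.radians(d)),-L*np.sin(a0+np.radians(d))])/10
for s0 in (22,15,8,3): print(s0,[ (f(s0-k)-f(s0)).round(2).tolist() for k in ((1.4,2.8,4.2,5.6,7) if s0>8 else (1,2,3,4,5) if s0>3 else (.6,1.2,1.8,2.4,3))])
print(t[2]-(-f(22)[1]*10+50))
E
```

```text
-102.50676452712253 114.2617465127849 theta from x 20.334337252617487
22 [[-0.19, 0.25], [-0.37, 0.5], [-0.54, 0.76], [-0.71, 1.02], [-0.87, 1.28]]
15 [[-0.15, 0.27], [-0.3, 0.54], [-0.44, 0.82], [-0.58, 1.09], [-0.7, 1.38]]
8 [[-0.09, 0.2], [-0.17, 0.41], [-0.25, 0.61], [-0.33, 0.82], [-0.4, 1.03]]
3 [[-0.04, 0.13], [-0.08, 0.25], [-0.12, 0.38], [-0.16, 0.51], [-0.19, 0.63]]
-12.96450893922713
```

Request:
play_rows(motion=[[[-0.22,0,0.22,0,0,0],[-0.43,0,0.44,0,0,0],[-0.64,0,0.67,0,0,0],[-0.81,0,0.92,0,0,0],[-0.97,0,1.18,0,0,0]]])

```text
time: 50.45
tool_pos: [473.2, 169.8, 102.9]
tcp_rot: [180.0, 0.1, 9.2]
ft_force: [-3.3, -5.6, 3.8]
finger_gap: 38.3
grip_force: 41.2
```

Request:
play_rows(motion=[[[-0.15,0,0.27,0,0,0],[-0.3,0,0.54,0,0,0],[-0.44,0,0.82,0,0,0],[-0.58,0,1.09,0,0,0],[-0.7,0,1.38,0,0,0]]])

```text
time: 50.95
tool_pos: [465.6, 168.5, 88.8]
tcp_rot: [180.0, 0.2, 9.2]
ft_force: [-5.7, -6.5, 4.4]
finger_gap: 38.9
grip_force: 42.4
```

Request:
play_rows(motion=[[[-0.09,0,0.2,0,0,0],[-0.17,0,0.41,0,0,0],[-0.25,0,0.61,0,0,0],[-0.33,0,0.82,0,0,0],[-0.4,0,1.03,0,0,0]]])

```text
time: 51.45
tool_pos: [461.3, 167.8, 78.2]
tcp_rot: [180.0, 0.2, 9.2]
ft_force: [-6.7, -7.1, 4.1]
finger_gap: 38.8
grip_force: 43.1
```

```bash
python3 - <<'E'
from h import *
s=sensors.sense(); t=s['tool_pos']; d=t[:2]-box(70,0); a=np.radians(BY)
x=np.cos(a)*d[0]+np.sin(a)*d[1]; print(x,t[2],'theta from z',np.degrees(np.arcsin((t[2]+13-50)/126.6))-15.6,s['ft_force'])
E
```

```text
-122.88951390725491 78.22493984509711 theta from z 3.4038347513182163 [-6.66093417 -7.07908085  4.11957625]
```

Request:
play_rows(motion=[[[-0.06,0.02,0.12,0,0,0],[-0.12,0.04,0.25,0,0,0],[-0.18,0.06,0.37,0,0,0],[-0.22,0.08,0.5,0,0,0],[-0.25,0.1,0.6,0,0,0]]])

```text
time: 51.95
tool_pos: [459.4, 167.4, 72.5]
tcp_rot: [-179.9, 0.1, 9.2]
ft_force: [-5.5, -0.9, 3.4]
finger_gap: 39.1
grip_force: 43.4
```

Request:
play_rows(motion=[[[0,0,0.05,0,0,0],[0,0,0.1,0,0,0],[0,0,0.15,0,0,0],[0,0,0.15,0,0,0]]])

```text
time: 52.35
tool_pos: [458.8, 167.3, 70.7]
tcp_rot: [-180.0, 0.2, 9.2]
ft_force: [-7.4, -2.0, 3.5]
finger_gap: 39.0
grip_force: 43.5
```

Request:
play_rows(motion=[[[0.02,0,0.05,0,0,0],[0.04,0,0.1,0,0,0],[0.06,0,0.15,0,0,0],[0.06,0,0.2,0,0,0],[0.06,0,0.2,0,0,0]]])

```text
time: 52.85
tool_pos: [458.2, 167.2, 68.2]
tcp_rot: [-180.0, 0.4, 9.2]
ft_force: [-11.2, -2.8, 3.9]
finger_gap: 39.3
grip_force: 43.9
```

Request:
play_rows(motion=[[[0.02,0,0.05,0,0,0],[0.04,0,0.1,0,0,0],[0.06,0,0.15,0,0,0],[0.06,0,0.2,0,0,0],[0.06,0,0.2,0,0,0]]])

```text
time: 53.35
tool_pos: [457.8, 167.1, 65.7]
tcp_rot: [-180.0, 0.5, 9.2]
ft_force: [-14.2, -2.8, 4.6]
finger_gap: 38.8
grip_force: 44.4
```

Lower than expected without a clear contact force. I'll estimate the lid angle numerically from the wrist image by edge matching, without a view.

```bash
cat > lid.py <<'E'
from h import *
s,T=snap('wrist')
g=cv2.GaussianBlur(cv2.cvtColor(s['pixels'],cv2.COLOR_RGB2GRAY),(0,0),1.5).astype(float)
gx=np.abs(cv2.Sobel(g,cv2.CV_64F,1,0))
def P(th,r,y,dx=0,dy=0):
    c,s_=np.cos(np.radians(th)),np.sin(np.radians(th))
    return [*box(70-r*c-6*s_+dx,y+dy),50+r*s_+6*c]
res=[]
for th in np.arange(-4,14,.5):
    for dy in np.arange(-3,3.1,1):
        v=[]
        for y in (-102,102):
            for r in np.arange(20,138,3):
                u=pix(s,P(th,r,y,0,dy),T)
                if 2<u[0]<637 and 2<u[1]<477: v.append(gx[int(round(u[1])),int(round(u[0]))])
        res.append((np.mean(v) if len(v)>10 else 0,th,dy,len(v)))
for q in sorted(res)[::-1][:6]: print(np.round(q,2))
print([pix(s,P(0,r,102),T).round().tolist() for r in (20,80,135)],sensors.sense()['tool_pos'],sensors.sense()['ft_force'],sensors.sense()['wrist_torque'])
E
python3 lid.py
```

```text
[17.19  1.    1.   80.  ]
[16.86  0.5   1.   80.  ]
[15.94  0.    0.   80.  ]
[15.36  0.5   0.   80.  ]
[15.19  1.5   1.   80.  ]
[13.91  1.    0.   80.  ]
[[29.0, 27.0], [57.0, 196.0], [83.0, 323.0]] [457.79844771 167.13867947  65.69548656] [-14.47622326  -3.03799989   5.80011493] [-0.3261255   1.97676125  0.11241074]
```

Request:
play_rows(motion=[[[-0.1,0,0.05,0,0,0],[-0.2,0,0.1,0,0,0],[-0.3,0,0.15,0,0,0],[-0.3,0,0.15,0,0,0]]])

```text
time: 53.8
tool_pos: [457.9, 167.1, 65.7]
tcp_rot: [-180.0, 0.1, 9.2]
ft_force: [-5.3, 0.3, 2.2]
finger_gap: 39.0
grip_force: 44.1
```

```bash
python3 lid.py
```

```text
[17.2  1.   1.  80. ]
[16.8  0.5  1.  80. ]
[16.11  1.5   1.   80.  ]
[15.56  0.    0.   80.  ]
[15.11  0.5   0.   80.  ]
[13.65  0.    1.   80.  ]
[[30.0, 28.0], [58.0, 196.0], [83.0, 324.0]] [457.84159997 167.12743131  65.70920777] [-6.75067314  0.02893648  2.46703035] [0.09032336 0.68845822 0.17630289]
```

Request:
play_rows(motion=[[[-0.05,0,0.05,0,0,0],[-0.1,0,0.1,0,0,0],[-0.1,0,0.15,0,0,0],[-0.1,0,0.2,0,0,0],[-0.1,0,0.2,0,0,0]]])

```text
time: 54.35
tool_pos: [457.5, 167.0, 64.1]
tcp_rot: [-180.0, 0.0, 9.2]
ft_force: [-5.6, 1.6, 1.4]
finger_gap: 38.7
grip_force: 44.2
```

```bash
python3 lid.py
```

```text
[16.77  0.    1.   80.  ]
[15.76 -0.5   1.   80.  ]
[15.19 -0.5   0.   80.  ]
[15.01  0.5   1.   80.  ]
[14.32  1.    1.   80.  ]
[13.54 -1.    0.   80.  ]
[[27.0, 26.0], [55.0, 196.0], [80.0, 325.0]] [457.47400493 167.01850604  64.06249345] [-5.88204449  1.84547706  1.99710093] [0.36066442 0.55072461 0.03475158]
```

Request:
play_rows(motion=[[[-0.02,0,0.05,0,0,0],[-0.04,0,0.1,0,0,0],[-0.06,0,0.15,0,0,0],[-0.06,0,0.15,0,0,0]]])

```text
time: 54.8
tool_pos: [457.5, 167.0, 63.9]
tcp_rot: [-180.0, -0.0, 9.2]
ft_force: [-9.6, -0.1, 13.4]
finger_gap: 39.2
grip_force: 45.2
```

Request:
play_rows(motion=[[[-0.02,0,0.05,0,0,0],[-0.04,0,0.1,0,0,0],[-0.06,0,0.15,0,0,0],[-0.06,0,0.15,0,0,0]]])

```text
time: 55.2
tool_pos: [457.6, 167.1, 63.7]
tcp_rot: [-180.0, -0.1, 9.2]
ft_force: [-13.7, -0.3, 23.4]
finger_gap: 38.8
grip_force: 46.2
```

```bash
python3 lid.py
```

```text
[17.44  0.    1.   80.  ]
[15.8 -0.5  1.  80. ]
[15.8 -0.5  0.  80. ]
[15.64  0.5   1.   80.  ]
[14.76 -1.    0.   80.  ]
[14.16  1.    1.   80.  ]
[[27.0, 26.0], [55.0, 196.0], [80.0, 325.0]] [457.59255846 167.09241924  63.71209289] [-13.74865305  -0.39327865  23.88310613] [0.1900535  1.74644486 0.21543371]
```

Now there's a clear stop: the z force jumped to 23 N with no more motion, so the lid is shut. Easing the pressure, releasing and lifting away.

Request:
play_rows(motion=[[[0,0,-0.1,0,0,0],[-0.05,0,-0.2,0,0,0],[-0.05,0,-0.25,0,0,0]]])

```text
time: 55.55
tool_pos: [457.6, 167.1, 64.4]
tcp_rot: [-179.9, -0.2, 9.2]
ft_force: [4.3, 5.8, -1.2]
finger_gap: 38.9
grip_force: 43.9
```

Request:
play_rows(motion=[[[0,0,0,0,0,0],[0,0,0,0,0,0],[0,0,0,0,0,0],[0,0,0,0,0,0],[0,0,0,0,0,0]]], jaw=0.8)

```text
time: 56.05
tool_pos: [456.0, 166.2, 63.5]
tcp_rot: [180.0, 0.0, 9.2]
ft_force: [-0.3, 0.8, 0.4]
finger_gap: 68.2
grip_force: 0.0
```

Request:
play_rows(motion=[[[0,0,-1,0,0,0],[0,0,-3,0,0,0],[0,0,-7,0,0,0],[0,0,-12,0,0,0],[0,0,-16,0,0,0]]])

```text
time: 56.55
tool_pos: [456.4, 166.4, 227.2]
tcp_rot: [-180.0, -0.1, 9.2]
ft_force: [1.8, 0.2, -0.1]
finger_gap: 68.4
grip_force: 0.0
```

Request:
play_rows(motion=[[[0,0,0,0,0,0],[0,0,0,0,0,0],[0,0,0,0,0,0]]])

```text
time: 56.85
tool_pos: [455.6, 166.1, 222.9]
tcp_rot: [180.0, 0.1, 9.2]
ft_force: [0.6, -0.2, 0.1]
finger_gap: 68.1
grip_force: 0.0
```

```bash
python3 lid.py; python3 - <<'E'
from h import *
# top view: compare tray area and bystanders with the frame of the start / after placing
t,_=snap('top','top4'); n=cv2.cvtColor(t['pixels'],cv2.COLOR_RGB2GRAY).astype(np.float32)
a=cv2.cvtColor(cv2.imread('pics/top0.png'),cv2.COLOR_BGR2GRAY).astype(np.float32); b=cv2.cvtColor(cv2.imread('pics/top3.png'),cv2.COLOR_BGR2GRAY).astype(np.float32)
for nm,(x,y,w,h),ref in (('timer',(445,215,40,40),a),('tape',(460,242,44,44),a),('tray',(350,215,60,85),b),('dish',(290,220,50,42),a),('brush',(205,270,45,26),a)):
    p,r_=cv2.phaseCorrelate(ref[y:y+h,x:x+w].copy(),n[y:y+h,x:x+w].copy(),cv2.createHanningWindow((w,h),cv2.CV_32F)); print(nm,np.round(p,2),round(r_,2))
E
```

```text
[21.39 -3.5   1.   80.  ]
[21.2 -1.5  0.  80. ]
[21.06 -3.    1.   80.  ]
[20.94 -4.    1.   80.  ]
[20.82 -1.    0.   80.  ]
[20.62 -2.    0.   80.  ]
[[176.0, 66.0], [184.0, 151.0], [191.0, 223.0]] [455.30124721 166.08921661 222.27717966] [-0.855944   -0.12288694 -0.38594202] [-0.04730061  0.07878266  0.01339315]
timer [-0.14 -0.03] 0.86
tape [0.6  0.47] 0.96
tray [0.09 0.45] 0.57
dish [ 0.11 -0.01] 0.93
brush [0.34 0.87] 0.8
```

```bash
python3 -c "
from bench import job; print(job.hand_in())"
```

```text
the job is handed in; nothing more can be done
None
```

I handed the job in at about 57 s. Both bur blocks stand in the tray, the ledge is scrubbed left to right and back at about half pad depth, the scrubber is back in its dish, and the lid was lowered shut under control without slamming.

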